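# Press a bevelled sample into the ultrasonic check station

### The job

Lower the blue sample block into the pocket of the check station with its bevel towards the lever side, let go of it, and then swing the red-handled lever fully shut across the pocket's open front. Then, with the fingertips on its bevel, slide the block home until it is flush against the brass back plate, and hold it there with one firm diagonal push of some 15 N, down but rather more towards that plate, so that it bears squarely on the brass floor plate and the brass back plate together; finish while still holding that push. Do not shove it violently into the plates, and leave the other things on the bench where they are.

Things in the scene. Friction and masses are not known exactly. Their poses are not given: they have to be found in the camera images.
- blue_block: Blue plastic block, 44 (x) x 50 (y) x 48 (z) mm, about 130 g, loose. Origin: centre of the underside, z up. Its upper -x edge is cut by a steep bevel from (x -22, z 28) to (x -10, z 48) mm over the whole 50 mm of y. Grip it by the flat y end faces, 50 mm apart. It starts upright on the bench, bevel towards the robot within 0.6 rad
- blue_block_bevel (a point): middle of the blue block's bevel, at (-16, 0, 38) mm in the block's frame
- station: Grey station fixed to the bench, base 125 (x) x 160 (y) x 12 mm. Origin: under the pocket's centre at bench height; +x points from the pocket's open front to the back plate, z up. Pocket: floor plate top at z 14 mm; back plate face at x +22; dark steel side walls, inner faces at y +-30, 12 mm thick, tops at z 24. The shut lever closes the front at x -29. A block flush at the back has its centre at x 0
- floor_plate: brass sensor plate that is the pocket's floor, 50 x 60 mm, its top 14 mm above the bench. Its frame is the station's frame (same origin)
- back_plate: upright brass sensor plate (the fence) at the back of the pocket, 80 mm wide, face at x +22 mm of the station, top 50 mm above the bench. Friction on the floor plate (0.5 to 0.7 of the load on it) takes part of a push before it gets here: too steep a push wedges the block short of this plate. Its frame is the station's frame (same origin)
- lever (a joint): angle of the locking lever about its vertical hinge: 0 = fully shut (bar along the station's -y, across the pocket's front); grows as it opens towards -x (1.57 = bar along -x); range 0 to 1.9, starts at 1.0 to 1.7. At angle q the bar points along (-sin q, -cos q) in the station's x, y. It stays where it is left; moving it takes about 1 N at the handle
- lever_grip (a point): red upright handle at the lever's end: a round post 12 mm in diameter, 110 mm from the hinge axis; this point is on its axis, 60 mm above the bench. Free to grip from 38 to 75 mm above the bench; the steel bar under it is 12 mm wide, from 26 to 36 mm above the bench
- lever_hinge (a point): hinge axis of the lever, at (-35, +55) mm in the station's frame, 26 mm above the bench; hub 20 mm in diameter, top 40 mm above the bench
- orange_block: orange sample block, same shape and size as the blue block; not to be used, leave it standing where it is. Origin: centre of the underside
- green_block: green sample block, same shape and size as the blue block; not to be used, leave it standing where it is. Origin: centre of the underside
- bottle: white bottle with red cap, 60 mm in diameter, 150 mm tall, standing at the back; bystander. Origin: centre of the underside
- jar: amber jar with black cap, 64 mm in diameter, 80 mm tall, standing at the back; bystander. Origin: centre of the underside
- beaker: open glass beaker, 70 mm in diameter, 85 mm tall; bystander. Origin: centre of the underside
- caliper: steel caliper lying on the bench near the robot, 150 mm long (y), 12 mm thick; bystander. Origin: centre of its underside

How it is judged:
By the outcome, as a careful person would: the job done as asked, in the order asked, and still so for the second after the job is handed in, while the arm keeps its last pose, push and grip.
It also fails if it takes over 72 s, if anything falls off the work surface, if the arm or the gripper's body presses on something with over 40 N, if the wrist force passes 120 N, or if a joint passes its speed limit or range.

### The arm

A 6-joint arm with a two-finger parallel gripper is mounted at the origin on the work surface. World frame = base frame: x ahead of the robot, y to its left, z up, the work surface at z = 0. Lengths are in mm, angles in rad, forces in N, time in s.
With the tool pointing down it reaches from about 300 to 775 mm from the base axis. Payload 14.6 kg.
Tool frame: the origin (TCP) lies midway between the tips of the shut fingers; the grasp point (between the pads) lies 19 mm behind it; y points along the fingers, x is the direction in which the jaws open and shut, and the axes are right-handed (so a half turn about y gives the same grasp; the last joint's range is limited). The gripper opens to 94 mm and grips with 3 to 60 N. Pads are 16 mm wide; open, the fingers measure 119 mm over their backs; the gripper's body (75 mm by 177 mm) begins 78 mm behind the grasp point.
Start: joints at [-0.067, 0.3, 1.521, -0, 1.321, -0.067], TCP at [549.99, -0.002, 182.646] pointing down, gripper open.
Joint ranges: [-3.03, 3.03], [-0.79, 2.21], [0.23, 2.52], [-1.04, 4.18], [0, 3.07], [-2.55, 2.55]. Speed limits (rad/s): [2.22, 2.22, 2.57, 3.14, 3.14, 3.14].

### API

Orientations are given as a unit quaternion [x, y, z, w].
In Python, from cell import bot gives the robot as it stands. The module is installed in compiled form; this text tells all that it offers.
- The arm moves only by the shell command python3 -m inch 'ROWS'. ROWS is JSON, a list of rows, each a list of 5 numbers: the shift along the tool's x, y, z in cm, then the turn about the tool's y in degrees, then the finger opening in cm, from 0 to 9.4. In form: [[dx, dy, dz, spin, fingers], ...]. A call has 1 to 8 rows; each row shifts and turns the pose as measured when the row begins, along the tool's axes as they then stand; what a row does not reach is not made up. A row lasts 1/8 s, in which the tool goes at most 62.5 mm and 10.7 degrees, less where a joint would pass 70% of its speed; a pose out of reach is approached as far as the arm can. A call with a gripper value outside its range is refused whole. The fingers move at their own pace and stop on an object; the grip force is fixed at half the most. Time passes only in rows, so rows that do not move let the fingers close. It gives the time, the measured TCP pose, the force and the opening at its end, in the units of the state.
- bot.observe(): the state, without advancing time (a new reading comes with each control period).
- bot.read_camera(name): name is "scene" or "side" or "wrist"; returns a dict with "image" (420x560x3 uint8, red, green, blue), "z_map" (420x560 float32, mm along the optical axis (not along the pixel's ray), 0 where there is no reading), "K" (3x3 intrinsics, pixels), "k1" (the pictures are not rectified: a ray, as slopes to the right and down, at radius r is drawn at 1 + k1 r^2 times it, then the intrinsics apply), "extrinsics" (4x4, takes a point from camera to world coordinates). Camera axes: x right, y down, z forward; pixel columns grow to the right and rows downward; lengths in mm; the calibration is good to about 2 mm. A picture is of the moment at which its call begins.
- bot.sign_off(): hands the job in, once; it reports no verdict.
The state is a dict: "time_s": time; "qpos": joint angles; "joint_vel": joint speeds; "effort": joint torques, N m; "tcp_pos": TCP position; "ee_rot": TCP orientation; "wrist_force": force on the tool from outside, world axes, zero at the start; "moment": the same for the moment, N m; "gripper_width": opening from 0.0 (shut) to 1.0 (fully open).
Only numpy, scipy, OpenCV 4.12 (cv2) and the standard library are available. Lean on these libraries where they do the work, as an engineer would, in place of code of your own. Each camera call takes 0.05 s, during which the arm holds its last target.

## Working session

There is one attempt and no reset: what is moved stays moved. The work goes in short steps, Python scripts to look and compute and a shell command to move; the robot and the scene stay as the last step left them, time stands still between calls to the robot, and variables do not carry over. Pictures are saved under pics/ and viewed, and the job is handed in when it is done.

```bash
mkdir -p pics; ls; cat > h.py <<'E'
import numpy as np, cv2
from cell import bot
def cam(n):
    c=bot.read_camera(n); return c
def save(c,f): cv2.imwrite('pics/'+f,c['image'][:,:,::-1])
def world(c,us,vs,z=None):
    """pixels -> world via depth (z None) or plane z"""
    K=np.array(c['K']);k1=float(c['k1']);E=np.array(c['extrinsics'])
    us=np.atleast_1d(us).astype(float);vs=np.atleast_1d(vs).astype(float)
    p=cv2.undistortPoints(np.stack([us,vs],1)[:,None,:],K,np.array([k1,0,0,0.]))[:,0]
    d=np.c_[p,np.ones(len(p))]
    if z is None:
        zz=c['z_map'][vs.round().astype(int),us.round().astype(int)]
        P=d*zz[:,None]; return P@E[:3,:3].T+E[:3,3]
    D=d@E[:3,:3].T; t=(z-E[2,3])/D[:,2]; return E[:3,3]+D*t[:,None]
E
python3 - <<'E'
from h import *
import pickle
d={}
for n in['scene','side','wrist']:
    c=cam(n);save(c,n+'0.png');d[n]=c;print(n,np.round(c['extrinsics'],3).tolist(),c['k1'],np.round(c['K'],1).tolist())
pickle.dump(d,open('c0.pkl','wb'))
print(bot.observe())
E
```

```text
pics
scene [[0.522, 0.64, -0.565, 1133.255], [0.853, -0.381, 0.356, -417.84], [0.013, -0.667, -0.745, 824.726], [0.0, 0.0, 0.0, 1.0]] -0.050922012591243584 [[461.9, 0.0, 268.7], [0.0, 461.9, 211.2], [0.0, 0.0, 1.0]]
side [[0.929, -0.183, 0.323, 271.607], [-0.371, -0.489, 0.79, -743.951], [0.014, -0.853, -0.522, 529.026], [0.0, 0.0, 0.0, 1.0]] -0.0844087173592247 [[398.3, 0.0, 282.6], [0.0, 398.3, 206.6], [0.0, 0.0, 1.0]]
wrist [[1.0, -0.0, -0.001, 550.313], [-0.001, -0.969, -0.247, 71.482], [-0.001, 0.247, -0.969, 385.074], [0.0, 0.0, 0.0, 1.0]] -0.008646611283669604 [[350.0, 0.0, 279.3], [0.0, 350.0, 202.8], [0.0, 0.0, 1.0]]
{'time_s': 0.15, 'qpos': array([-6.65697112e-02,  3.00311497e-01,  1.52143853e+00, -1.76242032e-05,
        1.32069502e+00, -6.65659646e-02]), 'joint_vel': array([ 0.00083062, -0.00089358, -0.00172424, -0.00078135, -0.00143471,
       -0.00098068]), 'effort': array([-2.50185103e-04, -5.31960297e+01, -3.52822959e+01,  7.07691838e-02,
        2.35654798e-02, -3.66386917e-05]), 'tcp_pos': array([5.49780977e+02, 2.33055178e-02, 1.82234192e+02]), 'ee_rot': array([-7.07092694e-01,  3.00880951e-04,  3.01321277e-04,  7.07120740e-01]), 'wrist_force': array([ 0.12012681,  0.12276543, -0.46496301]), 'moment': array([0.03059732, 0.0177655 , 0.01307304]), 'gripper_width': 0.9982609648452837}
```

View pics/scene0.png

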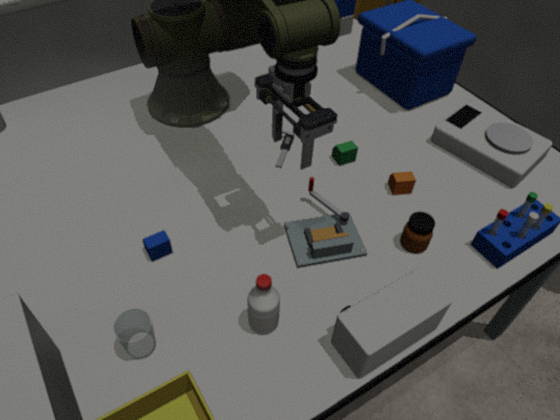

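View pics/side0.png

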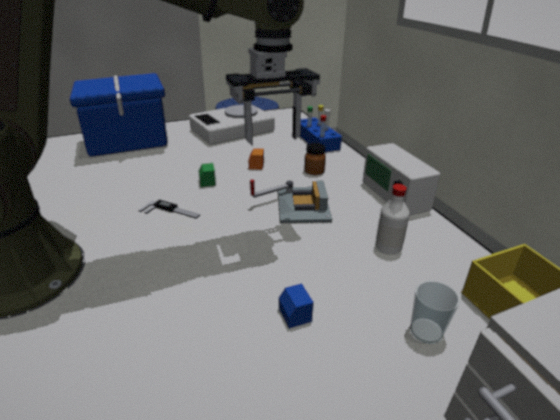

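View pics/wrist0.png

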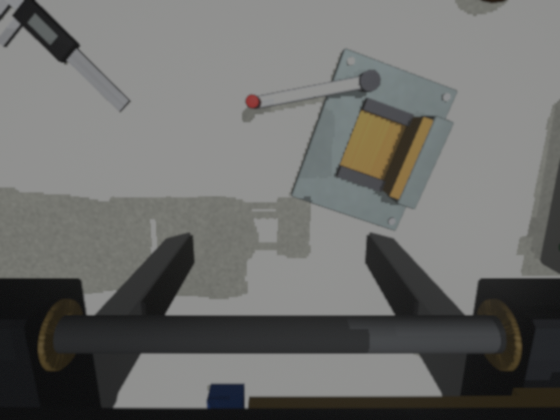

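```bash
python3 - <<'E'
from h import *
import pickle
d=pickle.load(open('c0.pkl','rb'))
c=d['wrist'];im=c['image'];hsv=cv2.cvtColor(im,cv2.COLOR_RGB2HSV)
# station base: depth plane z 8..16 
v,u=np.mgrid[0:420,0:560];u=u.ravel();v=v.ravel()
P=world(c,u,v);zm=c['z_map'].ravel()>0
m=zm&(v<232)&(u>270)&(u<480)&(abs(P[:,2]-12)<5)
M=m.reshape(420,560).astype(np.uint8)*255
cs,_=cv2.findContours(M,cv2.RETR_EXTERNAL,cv2.CHAIN_APPROX_NONE);k=max(cs,key=cv2.contourArea)
r=cv2.minAreaRect(world(c,k[:,0,0],k[:,0,1],12)[:,:2].astype(np.float32));print('base',r)
print(P[m].mean(0))
def mask(lo,hi,c):
    h=cv2.cvtColor(c['image'],cv2.COLOR_RGB2HSV);return cv2.inRange(h,lo,hi)
mb=mask((10,110,60),(28,255,255),c);mb[240:]=0
cs,_=cv2.findContours(mb,cv2.RETR_EXTERNAL,cv2.CHAIN_APPROX_NONE)
for k in sorted(cs,key=cv2.contourArea)[-3:]:
    p=world(c,k[:,0,0],k[:,0,1],14)[:,:2].astype(np.float32);print('brass',cv2.minAreaRect(p),world(c,*cv2.minAreaRect(k)[0]))
mr=mask((0,120,60),(8,255,255),c)|mask((172,120,60),(180,255,255),c);mr[240:]=0
vv,uu=np.nonzero(mr);print('red',uu.mean(),vv.mean(),len(uu),world(c,uu.mean(),vv.mean()),world(c,uu.mean(),vv.mean(),75))
for n in['scene','side']:
    c=d[n];mm=mask((105,150,50),(125,255,255),c)
    cs,_=cv2.findContours(mm,cv2.RETR_EXTERNAL,cv2.CHAIN_APPROX_NONE)
    for k in cs:
        if cv2.contourArea(k)<150: continue
        b=np.zeros_like(mm);cv2.drawContours(b,[k],-1,255,-1);vv,uu=np.nonzero(b)
        W=world(c,uu,vv);print(n,cv2.boundingRect(k),W.min(0).round(),W.max(0).round(),np.median(W,0).round())
        t=abs(W[:,2]-48)<4
        if t.sum()>10:print('  top',cv2.minAreaRect(W[t][:,:2].astype(np.float32)))
E
```

```text
base ((646.5477905273438, 39.523475646972656), (158.8357696533203, 125.0804672241211), 71.12078857421875)
[638.05222452  43.72190918  13.24747054]
brass ((688.0792236328125, 25.27562713623047), (88.83856201171875, 11.678329467773438), 70.96936798095703) [[675.19733325  30.77668938  49.64266992]]
brass ((647.6998291015625, 38.85546112060547), (59.430870056152344, 49.95793533325195), 71.00950622558594) [[647.61855157  39.24642993  14.9100992 ]]
red 252.26666666666668 101.35833333333333 120 [[526.98507967  81.49348306  75.78484968]] [[526.92588286  81.51888707  75.        ]]
scene (144, 231, 25, 18) [ 472. -320.   31.] [ 506. -273.   50.] [ 490. -296.   46.]
  top ((489.0198669433594, -296.12786865234375), (47.11960983276367, 33.861812591552734), 89.54518127441406)
scene (478, 200, 82, 57) [ 832. -418.   28.] [1133.  520.  825.] [879. 389.  49.]
  top ((871.1336059570312, 417.93194580078125), (79.36005401611328, 203.29818725585938), 0.26121973991394043)
scene (360, 0, 116, 57) [-702. -418. -296.] [1133. 1618.  825.] [286. 621. 203.]
side (280, 285, 32, 42) [ 272. -744.    5.] [ 502. -272.  529.] [ 478. -310.   42.]
  top ((484.4939880371094, -296.4167785644531), (34.55558776855469, 49.189735412597656), 0.5276884436607361)
side (301, 118, 40, 33) [ 272. -744.    7.] [910. 516. 529.] [864. 349.  52.]
  top ((867.5009765625, 415.69061279296875), (76.2613525390625, 199.74163818359375), 0.8044007420539856)
side (70, 74, 96, 82) [ 115. -744.   11.] [ 453. 1524.  529.] [244. 542. 137.]
  top ((249.36712646484375, 542.7682495117188), (14.259818077087402, 244.35821533203125), 89.57606506347656)
```

```bash
python3 - <<'E'
from h import *
import pickle
d=pickle.load(open('c0.pkl','rb'))
c=d['wrist']
v,u=np.mgrid[20:232,270:480];u=u.ravel();v=v.ravel()
P=world(c,u,v);a=np.deg2rad(-19);R=np.array([[np.cos(a),np.sin(a)],[-np.sin(a),np.cos(a)]])
S=(P[:,:2]-[647.65,39])@R.T
# profile along x for |y|<20
for x in range(-66,70,3):
    m=(abs(S[:,1])<20)&(abs(S[:,0]-x)<1.5)
    if m.any():
        mm=(abs(S[:,1])<20)&(abs(S[:,0]-x)<1.5);print(x,np.round(np.percentile(P[mm,2],[5,50,95]),1),mm.sum())
print()
for y in range(-90,90,3):
    m=(abs(S[:,0])<10)&(abs(S[:,1]-y)<1.5)
    if m.any():print(y,np.round(np.percentile(P[m,2],[5,50,95]),1),m.sum())
im=c['image'][20:240,240:480,::-1];cv2.imwrite('pics/crop.png',cv2.resize(im,None,fx=2.5,fy=2.5,interpolation=cv2.INTER_CUBIC))
E
```

```text
-66 [-0.6  0.8  2.4] 105
-63 [-0.2  8.5 13.2] 155
-60 [11.8 12.8 14. ] 116
-57 [11.6 12.9 14. ] 113
-54 [11.7 12.9 14.1] 111
-51 [11.8 13.  14.3] 112
-48 [11.6 12.7 13.9] 113
-45 [11.7 12.8 13.9] 109
-42 [11.5 12.9 14.1] 114
-39 [11.7 12.7 13.8] 113
-36 [11.5 13.1 14. ] 109
-33 [11.8 12.8 14. ] 112
-30 [11.8 12.7 13.9] 112
-27 [11.5 12.8 14.7] 122
-24 [13.1 14.7 15.8] 115
-21 [13.7 14.7 15.9] 110
-18 [13.7 14.8 15.8] 113
-15 [13.6 14.7 15.9] 112
-12 [13.8 14.8 16.3] 114
-9 [13.8 14.8 15.9] 108
-6 [13.6 14.8 16. ] 113
-3 [13.6 14.9 16.2] 108
0 [13.5 14.9 16.1] 110
3 [13.6 14.9 16.2] 112
6 [13.4 14.7 16.1] 111
9 [13.6 14.7 15.8] 109
12 [13.6 14.8 15.9] 103
15 [13.7 14.9 16.1] 112
18 [13.6 14.8 16.1] 106
21 [13.8 14.7 16. ] 110
24 [14.6 33.  50.9] 629
27 [49.6 50.8 52.1] 136
30 [49.8 50.8 52. ] 132
33 [49.8 50.8 51.8] 122
36 [49.3 50.5 51.7] 137
39 [49.5 50.8 51.9] 131
42 [49.5 50.7 51.8] 127
45 [49.5 50.8 52. ] 128
48 [49.9 50.8 52. ] 124
51 [49.7 50.7 51.8] 132
54 [49.4 50.3 51.4] 51

-90 [-0.4  0.8  1.8] 43
-87 [-0.5  0.9  2. ] 42
-84 [-0.3  0.8  1.9] 44
-81 [ 0.5  1.4 10.8] 14
-78 [
[... 601 characters left out ...]
 14.8 15.9] 56
0 [13.7 14.9 15.9] 51
3 [13.6 14.7 16.1] 56
6 [13.2 14.8 15.8] 56
9 [13.3 14.8 15.9] 57
12 [13.8 15.1 15.9] 56
15 [13.5 14.7 15.9] 57
18 [13.6 14.9 16.3] 55
21 [14.  14.9 16.2] 57
24 [13.6 14.9 16. ] 57
27 [13.7 14.6 15.8] 55
30 [13.7 15.8 25.5] 75
33 [23.7 24.7 25.8] 63
36 [23.5 24.7 25.9] 62
39 [23.6 25.  26.1] 64
42 [23.4 24.7 26. ] 42
45 [11.5 12.7 14. ] 47
48 [11.7 12.9 14.3] 62
51 [11.4 12.9 13.9] 58
54 [11.9 12.9 13.8] 56
57 [11.3 12.7 13.9] 63
60 [11.2 12.9 14.2] 61
63 [11.9 13.  14.3] 63
66 [11.3 13.  14.3] 57
69 [11.4 13.  14.5] 66
72 [12.3 13.1 14.1] 61
75 [11.9 13.2 14.3] 62
78 [11.6 12.8 14.4] 56
81 [ 0.4  1.3 10.7] 17
84 [-0.3  0.8  2.3] 57
87 [-0.6  1.1  2.5] 60
```

View pics/crop.png

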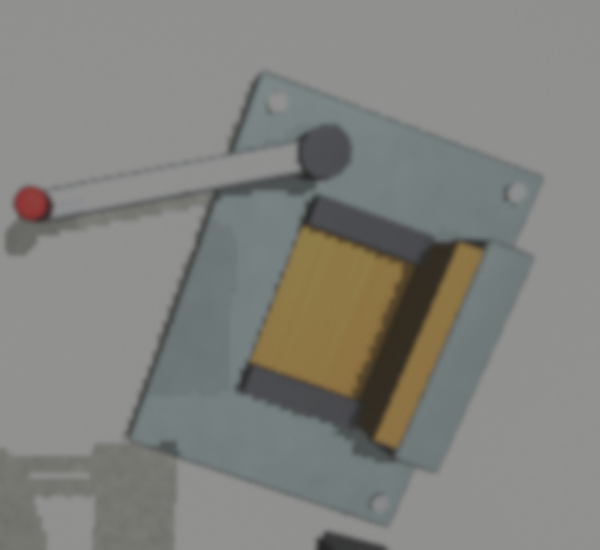

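```bash
python3 -m inch '[[-0.3,0,-5.9,0,9.4],[-0.3,0,-6,0,9.4],[-0.3,0,-6,0,9.4],[-0.3,0,-6,0,9.4],[-0.3,0,-6,0,9.4],[0,0,0,-10.5,9.4],[0,0,0,-10.5,9.4],[0,0,0,-10.5,9.4]]'; python3 -m inch '[[0,0,0,-10.5,9.4],[0,0,0,-10.5,9.4],[0,0,0,-10.5,9.4],[0,0,0,-10.5,9.4],[0,0,0,-10.5,9.4],[0,0,0,-5,9.4]]'
```

```text
time_s: 1.15
tcp_pos: [533.1, -308.4, 179.3]
ee_rot: [-0.678, -0.196, 0.199, 0.68]
wrist_force: [0.0, 0.6, 0.6]
gripper_width: 1.002
time_s: 1.9
tcp_pos: [532.3, -308.2, 177.1]
ee_rot: [-0.491, -0.505, 0.507, 0.497]
wrist_force: [-0.1, 0.6, -0.2]
gripper_width: 1.001
```

```bash
cat >> h.py <<'E'
from scipy.spatial.transform import Rotation as Ro
def pose():
    s=bot.observe();R=Ro.from_quat(s['ee_rot']).as_matrix();return np.array(s['tcp_pos']),R,s
def plan(tgt,yaw=None):
    """print needed tool shift in cm to world target tcp, spin in deg so tool x has world yaw (deg)"""
    p,R,s=pose();print('cm',np.round(R.T@(np.array(tgt)-p)/10,2),end=' ')
    y=np.degrees(np.arctan2(R[1,0],R[0,0]));print('yaw',round(y,2),'tooly',R[:,1].round(3),end=' ')
    if yaw is not None:print('spin',round(-((yaw-y+180)%360-180),2),end=' ')
    print()
E
python3 - <<'E'
from h import *
import pickle
c=cam('wrist');save(c,'w1.png');pickle.dump(c,open('w1.pkl','wb'))
h=cv2.cvtColor(c['image'],cv2.COLOR_RGB2HSV);mm=cv2.inRange(h,(105,130,30),(125,255,255));mm[250:]=0
vv,uu=np.nonzero(mm);W=world(c,uu,vv);print(len(uu),W.min(0),W.max(0))
t=abs(W[:,2]-48.8)<2;r=cv2.minAreaRect(W[t][:,:2].astype(np.float32));print('top',r)
# pixel contour of top on plane
M=np.zeros_like(mm);M[vv[t],uu[t]]=255
k=max(cv2.findContours(M,cv2.RETR_EXTERNAL,cv2.CHAIN_APPROX_NONE)[0],key=cv2.contourArea)
print(cv2.minAreaRect(world(c,k[:,0,0],k[:,0,1],48)[:,:2].astype(np.float32)))
print('z5-95',np.percentile(W[:,2],[1,50,99]))
plan([490,-296,30],90)
E
```

```text
1659 [ 462.3610829  -319.3979438    32.40979091] [ 502.15276347 -272.6937114   380.59455545]
top ((485.5081787109375, -296.1341552734375), (32.39657974243164, 46.88617706298828), 1.250356912612915)
((485.6159362792969, -296.054443359375), (32.50999069213867, 46.954673767089844), 0.9478718638420105)
z5-95 [38.35907698 48.83028052 50.61829136]
cm [ 1.27 14.75  4.08] yaw 91.62 tooly [-0.008  0.005 -1.   ] spin 1.62
```

View pics/w1.png

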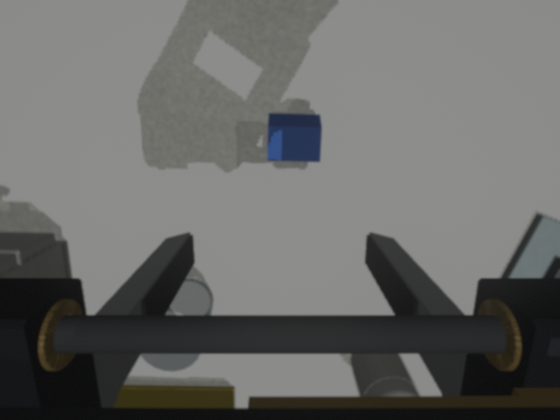

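```bash
python3 - <<'E'
from h import *
plan([479.5,-296,70],91);plan([479.5,-296,16],91)
E
python3 -m inch '[[0.6,3.5,2.6,0.6,9.4],[0.6,3.6,2.6,0,9.4],[0,3.6,0,0,9.4]]'; python3 - <<'E'
from h import *
plan([479.5,-296,16],91)
E
```

```text
cm [ 1.32 10.76  5.16] yaw 91.62 tooly [-0.008  0.005 -1.   ] spin 0.62 
cm [ 1.29 16.16  5.12] yaw 91.62 tooly [-0.008  0.005 -1.   ] spin 0.62 
time_s: 2.33
tcp_pos: [478.8, -297.1, 69.7]
ee_rot: [-0.495, -0.503, 0.504, 0.498]
wrist_force: [0.3, 0.1, -0.3]
gripper_width: 0.999
cm [ 0.1   5.37 -0.1 ] yaw 90.74 tooly [-0.004  0.002 -1.   ] spin -0.26
```

```bash
python3 -m inch '[[0.1,2.7,-0.1,0,9.4],[0,2.6,0,0,9.4],[0,0,0,0,9.4]]'; python3 - <<'E'
from h import *
plan([479.5,-296,16],91)
c=cam('wrist');save(c,'w2.png')
E
```

```text
time_s: 2.7
tcp_pos: [477.7, -294.9, 12.5]
ee_rot: [-0.495, -0.501, 0.503, 0.501]
wrist_force: [-0.0, 0.4, 0.6]
gripper_width: 0.999
cm [-0.11 -0.35 -0.18] yaw 90.43 tooly [-0.008  0.005 -1.   ] spin -0.57
```

View pics/w2.png

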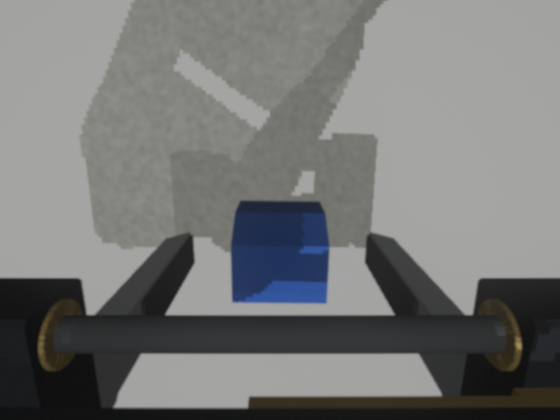

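```bash
python3 - <<'E'
from h import *
c=cam('wrist')
h=cv2.cvtColor(c['image'],cv2.COLOR_RGB2HSV);mm=cv2.inRange(h,(105,130,30),(125,255,255));mm[:150]=0;mm[305:]=0
vv,uu=np.nonzero(mm);W=world(c,uu,vv)
t=abs(W[:,2]-np.percentile(W[:,2],90))<2;print(len(uu),np.percentile(W[:,2],90),cv2.minAreaRect(W[t][:,:2].astype(np.float32)))
E
python3 -m inch '[[0,-0.4,-0.15,-0.5,9.4],[0,0,0,0,5],[0,0,0,0,4],[0,0,0,0,4],[0,0,0,0,4]]'
```

```text
8187 49.45848856046322 ((486.57769775390625, -294.9731140136719), (48.59333419799805, 34.26751708984375), 88.99400329589844)
time_s: 3.42
tcp_pos: [481.9, -296.7, 22.3]
ee_rot: [-0.496, -0.504, 0.504, 0.496]
wrist_force: [0.4, 0.2, 0.2]
gripper_width: 0.608
```

```bash
python3 -m inch '[[0,0,0,0,4],[0,0,0,0,4]]'; python3 - <<'E'
from h import *
plan([480.5,-296,16],91)
E
```

```text
time_s: 3.68
tcp_pos: [481.9, -296.6, 22.3]
ee_rot: [-0.495, -0.504, 0.504, 0.496]
wrist_force: [-0.3, 0.1, 0.3]
gripper_width: 0.523
cm [0.06 0.63 0.14] yaw 90.96 tooly [-0.001  0.    -1.   ] spin -0.04
```

```bash
python3 -m inch '[[0,0,0,0,6.5],[0,0,0,0,6.5],[0,0.6,0.05,0,6.5],[0,0,0,0,6.5],[0,0,0,0,6.5]]'; python3 - <<'E'
from h import *
plan([480.5,-296,16],91)
E
```

```text
time_s: 4.3
tcp_pos: [481.1, -296.5, 15.5]
ee_rot: [-0.495, -0.504, 0.504, 0.496]
wrist_force: [-1.0, -0.4, 0.9]
gripper_width: 0.692
cm [ 0.05 -0.05  0.06] yaw 90.95 tooly [-0.002  0.    -1.   ] spin -0.05
```

```bash
python3 -m inch '[[0,0,0,0,4],[0,0,0,0,4],[0,0,0,0,4],[0,0,0,0,4],[0,0,0,0,4],[0,0,0,0,4],[0,0,0,0,4]]';  python3 -m inch '[[0,-3,0,0,4],[0,-4,0,0,4],[0,-5,0,0,4],[0,-1,0,0,4],[0,0,0,0,4]]'; python3 - <<'E'
from h import *
import pickle
O=np.array([649,38.6]);pickle.dump(O,open('O.pkl','wb'))
plan([600,-20,130],71)
c=cam('wrist');save(c,'w3.png')
h=cv2.cvtColor(c['image'],cv2.COLOR_RGB2HSV);mm=cv2.inRange(h,(105,130,30),(125,255,255));mm[:150]=0;mm[305:]=0
vv,uu=np.nonzero(mm);W=world(c,uu,vv);p=pose()[0]
t=abs(W[:,2]-np.percentile(W[:,2],90))<2;r=cv2.minAreaRect(W[t][:,:2].astype(np.float32));print(np.percentile(W[:,2],90)-p[2],np.array(r[0])-p[:2],r)
E
```

```text
time_s: 5.18
tcp_pos: [481.2, -296.6, 15.6]
ee_rot: [-0.495, -0.504, 0.504, 0.496]
wrist_force: [-0.2, -1.1, -1.0]
gripper_width: 0.527
time_s: 5.8
tcp_pos: [480.4, -295.9, 147.2]
ee_rot: [-0.494, -0.504, 0.505, 0.498]
wrist_force: [1.0, 1.5, -1.0]
gripper_width: 0.531
cm [ 27.38   1.73 -12.43] yaw 90.95 tooly [-0.005  0.003 -1.   ] spin 19.95 
34.29080035818998 [ 5.4494902  -0.19628734] ((485.7756042480469, -296.01214599609375), (49.57881546020508, 34.207698822021484), 89.9404067993164)
```

View pics/w3.png

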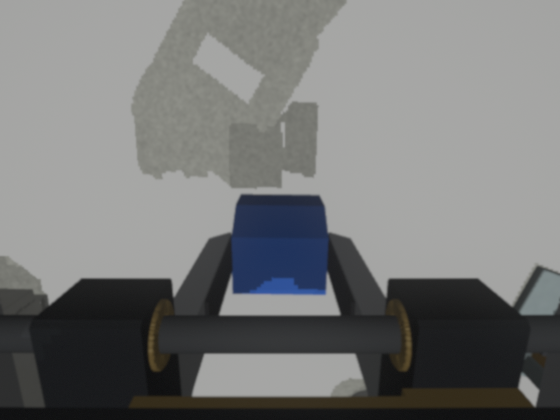

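```bash
python3 - <<'E'
from h import *
import pickle
d=pickle.load(open('c0.pkl','rb'))
a=np.deg2rad(-19);R=np.array([[np.cos(a),np.sin(a)],[-np.sin(a),np.cos(a)]]);O=np.array([649,38.6])
for n in['scene','side']:
    c=d[n];v,u=np.mgrid[0:420,0:560];u=u.ravel();v=v.ravel();P=world(c,u,v);S=(P[:,:2]-O)@R.T
    z=P[:,2];ok=(c['z_map'].ravel()>0)
    near=ok&(abs(S[:,0])<110)&(abs(S[:,1])<110)
    m=near&(abs(z-12.5)<4);k=S[m];print(n,'base x',np.percentile(k[:,0],[1,99]).round(1),'y',np.percentile(k[:,1],[1,99]).round(1),m.sum(),np.median(z[m]))
    m=near&(z>46)&(z<54)&(S[:,0]>10)&(abs(S[:,1])<50);k=S[m];print(' back top x',np.percentile(k[:,0],[2,98]).round(1),'y',np.percentile(k[:,1],[2,98]).round(1),m.sum())
    m=near&(z>22)&(z<27)&(abs(S[:,0])<25)&(abs(abs(S[:,1])-36)<8)
    for s in(1,-1):
        q=S[m&(S[:,1]*s>0)];print(' wall',s,len(q),np.percentile(q[:,1],[3,97]).round(1) if len(q) else '')
    # things 60..155 tall
    m=ok&(z>60)&(z<160)&(P[:,0]>450)&(P[:,0]<900)&(abs(P[:,1])<350)
    M=m.reshape(420,560).astype(np.uint8)
    nn,l,st,ce=cv2.connectedComponentsWithStats(M)
    for i in range(1,nn):
        if st[i,4]>60:
            q=P[(l.ravel()==i)];print('  tall',st[i].tolist(),np.median(q,0).round(),q.min(0).round(),q.max(0).round())
E
```

```text
scene base x [-62.3  61. ] y [-79.7  77.9] 1753 10.64517217930711
 back top x [23.4 53.9] y [-43.6  41.4] 439
 wall 1 30 [29.3 40.9]
 wall -1 37 [-43.  -33.5]
  tall [490, 209, 18, 23, 200] [852. 338.  97.] [841. 333.  60.] [861. 350. 119.]
  tall [408, 212, 27, 25, 528] [763. 202.  78.] [731. 177.  60.] [788. 238.  82.]
  tall [334, 267, 102, 80, 2554] [879. -21. 109.] [ 842. -101.   60.] [900.  98. 113.]
  tall [247, 274, 33, 47, 1121] [ 764. -194.  102.] [ 726. -216.   60.] [ 783. -159.  152.]
side base x [-64.1  58.3] y [-80.5  76.3] 987 14.591150431465053
 back top x [22.8 51.8] y [-45.   42.4] 228
 wall 1 48 [29.6 42.5]
 wall -1 59 [-42.5 -30. ]
  tall [320, 116, 7, 19, 97] [848. 340.  93.] [841. 331.  61.] [860. 349. 120.]
  tall [306, 142, 20, 16, 254] [754. 195.  81.] [731. 180.  60.] [787. 237.  86.]
  tall [365, 145, 61, 89, 2689] [855. -96. 101.] [ 722. -217.   60.] [900.  99. 154.]
```

```bash
python3 -m inch '[[4,0,-2,0,4],[5,0,-2.5,0,4],[5,0,-2.5,0,4],[5,0,-2.5,0,4],[5,0,-2.4,0,4],[4.5,0,-2.2,0,4],[2.5,0,-1.2,0,4],[0,0,0,0,4]]'; python3 - <<'E'
from h import *
plan([646.9,38.8,80],71)
E
```

```text
time_s: 6.85
tcp_pos: [627.3, 27.2, 130.2]
ee_rot: [-0.488, -0.499, 0.508, 0.505]
wrist_force: [0.2, 0.6, -1.4]
gripper_width: 0.525
cm [ 1.09  4.97 -2.11] yaw 90.83 tooly [-0.027  0.007 -1.   ] spin 19.83
```

```bash
python3 -m inch '[[0,0,0,7,4],[0,0,0,7,4],[0,0,0,5,4],[0,0,0,0,4],[0,0,0,0,4]]'; python3 - <<'E'
from h import *
plan([646.9,38.8,80],71)
E
```

```text
time_s: 7.48
tcp_pos: [623.9, 22.9, 123.7]
ee_rot: [-0.565, -0.403, 0.421, 0.584]
wrist_force: [-0.1, -0.3, -0.9]
gripper_width: 0.527
cm [ 2.27  4.3  -1.83] yaw 71.24 tooly [-0.037  0.007 -0.999] spin 0.24
```

```bash
for i in 1 2; do python3 -m inch '[[1.1,0,-0.9,0,4],[0,0,0,0,4]]'; python3 - <<'E'
from h import *
plan([646.9,38.8,80],71)
E
done; python3 -m inch '[[0,2,0,0,4],[0,0,0,0,4]]'; python3 - <<'E'
from h import *
plan([646.9,38.8,80],71);print(bot.observe()['qpos'])
E
```

```text
time_s: 7.72
tcp_pos: [635.7, 29.7, 122.7]
ee_rot: [-0.565, -0.403, 0.422, 0.584]
wrist_force: [-0.3, 0.3, -1.0]
gripper_width: 0.526
cm [ 1.25  4.24 -0.93] yaw 71.38 tooly [-0.038  0.007 -0.999] spin 0.38 
time_s: 7.98
tcp_pos: [647.1, 36.6, 122.0]
ee_rot: [-0.564, -0.403, 0.422, 0.584]
wrist_force: [-0.6, -0.8, -2.0]
gripper_width: 0.527
cm [ 0.23  4.19 -0.07] yaw 71.47 tooly [-0.038  0.007 -0.999] spin 0.47 
time_s: 8.22
tcp_pos: [645.3, 35.8, 101.7]
ee_rot: [-0.564, -0.403, 0.423, 0.584]
wrist_force: [-0.6, 0.9, -1.9]
gripper_width: 0.526
cm [ 0.35  2.17 -0.14] yaw 71.51 tooly [-0.039  0.006 -0.999] spin 0.51 
[-0.00407501  0.60828029  1.2699282   0.0064349   1.30216518 -1.25382499]
```

```bash
python3 -m inch '[[0,0,3,0,4],[0,0,4,0,4],[0,0,4,0,4],[0,0,0,0,4],[0,0,0,0,4]]'; python3 - <<'E'
from h import *
plan([646.9,38.8,80],71)
E
```

```text
time_s: 8.85
tcp_pos: [538.4, 69.8, 110.1]
ee_rot: [-0.565, -0.405, 0.421, 0.583]
wrist_force: [0.8, -0.5, -1.1]
gripper_width: 0.525
cm [  0.51   2.62 -11.37] yaw 71.51 tooly [-0.034  0.006 -0.999] spin 0.51
```

```bash
python3 -m inch '[[0.1,0,-4,0.5,4],[0,0,0,0,4],[0.2,0,-4,0,4],[0,0,0,0,4],[0.2,0.6,-3,0,4],[0,0,0,0,4],[0,0,0,0,4]]'; python3 - <<'E'
from h import *
plan([646.9,38.8,80],71);plan([646.9,38.8,40],71)
c=cam('wrist');save(c,'w4.png');c=cam('side');save(c,'s4.png')
E
```

```text
time_s: 9.72
tcp_pos: [646.4, 37.5, 100.7]
ee_rot: [-0.567, -0.402, 0.419, 0.585]
wrist_force: [-0.2, 0.3, -2.4]
gripper_width: 0.529
cm [ 0.15  2.07 -0.08] yaw 70.99 tooly [-0.034  0.007 -0.999] spin -0.01 
cm [ 0.17  6.07 -0.21] yaw 70.99 tooly [-0.034  0.007 -0.999] spin -0.01
```

View pics/w4.png

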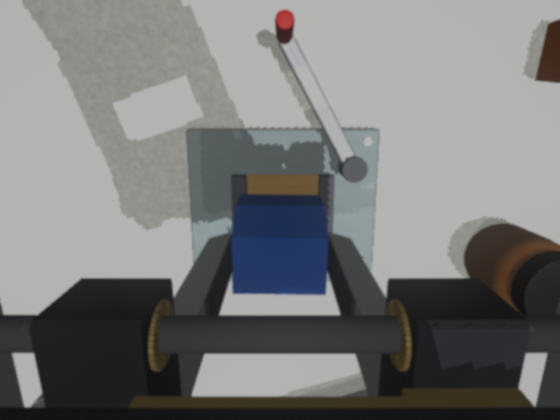

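View pics/s4.png

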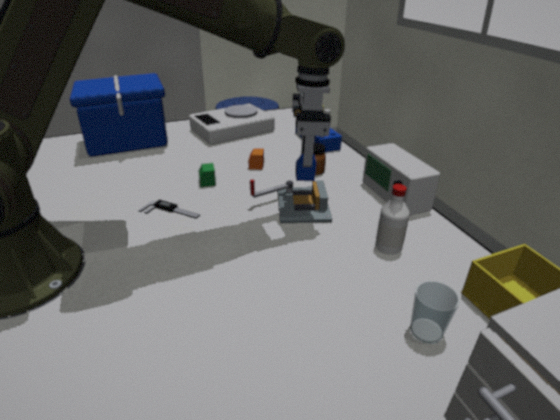

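```bash
python3 - <<'E'
from h import *
c=cam('wrist')
v,u=np.mgrid[100:235,150:400];u=u.ravel();v=v.ravel();P=world(c,u,v);z=P[:,2]
a=np.deg2rad(-19);R=np.array([[np.cos(a),np.sin(a)],[-np.sin(a),np.cos(a)]]);O=np.array([649.3,38.0]);S=(P[:,:2]-O)@R.T
t=(pose()[0][:2]-O)@R.T;print('tcp S',t)
m=(abs(z-12.5)<4)&(S[:,0]<-20);print('base x min',np.percentile(S[m,0],1),'y',np.percentile(S[m,1],[1,99]))
m=(abs(z-24.5)<2.5)&(abs(S[:,0])<26)
for s in(1,-1):
    q=S[m&(S[:,1]*s>0)];print(s,len(q),np.percentile(q[:,1],[3,97]),q[:,0].min())
h=cv2.cvtColor(c['image'],cv2.COLOR_RGB2HSV)[100:235,150:400].reshape(-1,3)
m=(h[:,0]>10)&(h[:,0]<28)&(h[:,1]>110)&(abs(z-14)<4);print('brass',m.sum(),np.percentile(S[m],[1,99],axis=0))
k=np.zeros(u.shape,np.uint8);k[(abs(z-12.5)<4)&(u<375)]=255
m=(abs(z-12.5)<4)&(S[:,0]<-40)&(S[:,0]>-60)
fr=[S[(abs(z-12.5)<4)&(abs(S[:,1]-y)<2),0].min() for y in(-60,-40,-20,0,20)];print(np.round(fr,1))
E
```

```text
tcp S [-2.40592781 -1.40448896]
base x min -65.26315620352143 y [-77.49271649  78.76079658]
1 565 [31.1569722  42.35983854] -25.86064672480454
-1 358 [-41.22793696 -29.79080731] -25.812368880057313
brass 1263 [[-26.04364526 -28.98823503]
 [-11.36685355  29.67458794]]
[-65.3 -65.3 -65.3 -65.3 -65.2]
```

```bash
python3 -m inch '[[0.2,0,0,0,4],[0,0,0,0,4],[0,2.5,-0.1,0,4],[0,0,0,0,4],[0,2.5,-0.1,0,4],[0,0,0,0,4],[0,0,0,0,4]]'; python3 - <<'E'
from h import *
plan([647.1,39,32],71)
c=cam('wrist');save(c,'w5.png')
E
```

```text
time_s: 10.75
tcp_pos: [648.9, 39.8, 55.4]
ee_rot: [-0.568, -0.404, 0.417, 0.583]
wrist_force: [-0.2, -0.2, -1.5]
gripper_width: 0.525
cm [-0.12  2.34  0.08] yaw 71.03 tooly [-0.028  0.007 -1.   ] spin 0.03
```

View pics/w5.png

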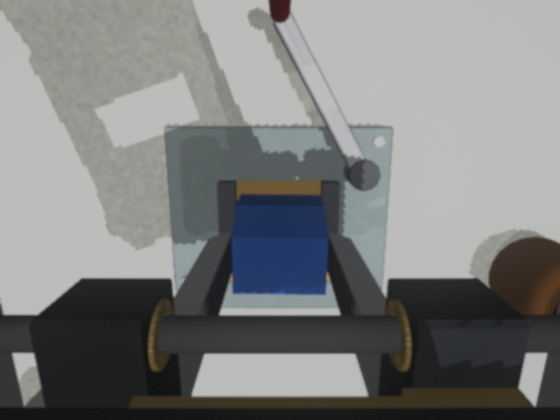

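```bash
python3 -m inch '[[-0.05,1,0.15,0,4],[0,0,0,0,4],[0,0.8,0.0,0,4],[0,0,0,0,4]]'; python3 - <<'E'
from h import *
plan([647.1,39.2,30],71)
E
```

```text
time_s: 11.3
tcp_pos: [646.9, 39.9, 37.4]
ee_rot: [-0.568, -0.404, 0.417, 0.583]
wrist_force: [0.9, 0.3, -1.4]
gripper_width: 0.527
cm [-0.06  0.74 -0.06] yaw 71.03 tooly [-0.027  0.007 -1.   ] spin 0.03
```

```bash
python3 -m inch '[[-0.05,0.4,-0.03,0,4],[0,0,0,0,4],[0,0.2,-0.02,0,4],[0,0,0,0,4],[0,0,0,0,4]]'; python3 - <<'E'
from h import *
plan([647.1,39.2,30],71)
E
```

```text
time_s: 11.92
tcp_pos: [647.3, 39.3, 31.2]
ee_rot: [-0.568, -0.404, 0.417, 0.583]
wrist_force: [-0.5, -0.3, -1.8]
gripper_width: 0.525
cm [-0.01  0.12  0.01] yaw 71.03 tooly [-0.026  0.007 -1.   ] spin 0.03
```

```bash
python3 -m inch '[[0,0.15,0,0,4],[0,0,0,0,4],[0,0,0,0,4]]'; python3 -m inch '[[0,0.1,0,0,4],[0,0,0,0,4],[0,0,0,0,4]]'; python3 - <<'E'
from h import *
plan([647.1,39.2,30],71);c=cam('side');cv2.imwrite('pics/s5.png',cv2.resize(c['image'][120:250,220:380,::-1],None,fx=4,fy=4))
E
```

```text
time_s: 12.3
tcp_pos: [647.4, 39.3, 30.1]
ee_rot: [-0.568, -0.405, 0.417, 0.583]
wrist_force: [-0.7, -0.1, -0.9]
gripper_width: 0.529
time_s: 12.68
tcp_pos: [647.5, 39.3, 30.1]
ee_rot: [-0.568, -0.405, 0.417, 0.583]
wrist_force: [-1.1, 0.1, -0.0]
gripper_width: 0.525
cm [-0.02  0.01  0.04] yaw 71.03 tooly [-0.025  0.007 -1.   ] spin 0.03
```

View pics/s5.png

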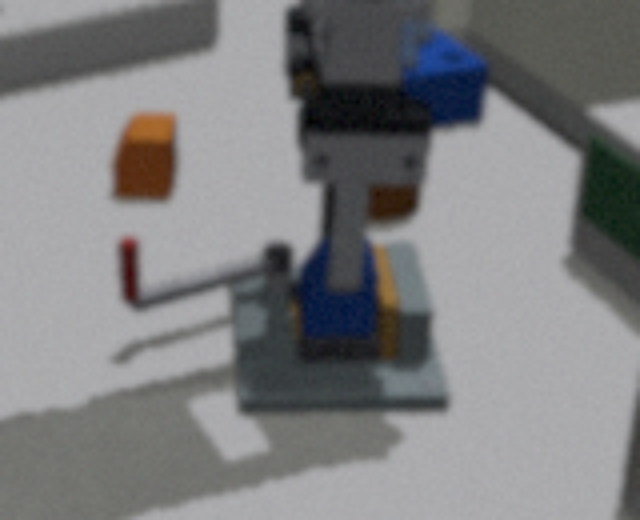

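```bash
python3 -m inch '[[0,0,0,0,7],[0,0,0,0,7],[0,0,0,0,7],[0,0,0,0,7]]'; python3 -m inch '[[0,-2,0,0,7],[0,0,0,0,7],[0,-3,0,0,7],[0,0,0,0,7],[0,-2.5,0,0,7],[0,0,0,0,7],[0,0,0,0,7]]'; python3 - <<'E'
from h import *
plan([560,69,110],71);c=cam('wrist');save(c,'w6.png')
import pickle;pickle.dump(c,open('w6.pkl','wb'))
v,u=np.mgrid[0:330,150:400];u=u.ravel();v=v.ravel();P=world(c,u,v)
a=np.deg2rad(-19);R=np.array([[np.cos(a),np.sin(a)],[-np.sin(a),np.cos(a)]]);O=np.array([649.3,38.0])
h=cv2.cvtColor(c['image'],cv2.COLOR_RGB2HSV)[0:330,150:400].reshape(-1,3)
m=(h[:,0]>105)&(h[:,0]<125)&(h[:,1]>130)&(h[:,2]>30);S=(P[m,:2]-O)@R.T;z=P[m,2]
t=abs(z-62.8)<2;print(np.median(z),np.percentile(S[t],[1,99],axis=0),cv2.minAreaRect(S[t].astype(np.float32)))
m=((h[:,0]<8)|(h[:,0]>172))&(h[:,1]>120)&(h[:,2]>50)&(v<150)
print('red',m.sum(),P[m].max(0),P[m].min(0),np.median(P[m&(abs(P[:,2]-75)<2)],0))
E
```

```text
time_s: 13.22
tcp_pos: [647.7, 39.3, 29.9]
ee_rot: [-0.568, -0.405, 0.417, 0.583]
wrist_force: [-0.3, -0.1, 0.2]
gripper_width: 0.743
time_s: 14.1
tcp_pos: [648.8, 38.8, 105.7]
ee_rot: [-0.568, -0.404, 0.417, 0.583]
wrist_force: [0.0, 0.3, -0.4]
gripper_width: 0.743
cm [-0.03 -0.17  9.39] yaw 71.03 tooly [-0.027  0.007 -1.   ] spin 0.03 
62.3877790491716 [[-13.00803052 -23.83473364]
 [ 18.80016611  24.43266564]] ((2.557466506958008, 0.5962314605712891), (33.73347473144531, 49.98294448852539), 0.07869661599397659)
red 283 [532.57726748  87.04369634  77.55982148] [521.8406657   76.57144608  61.55408878] [527.09608627  81.73596874  75.65620709]
```

View pics/w6.png

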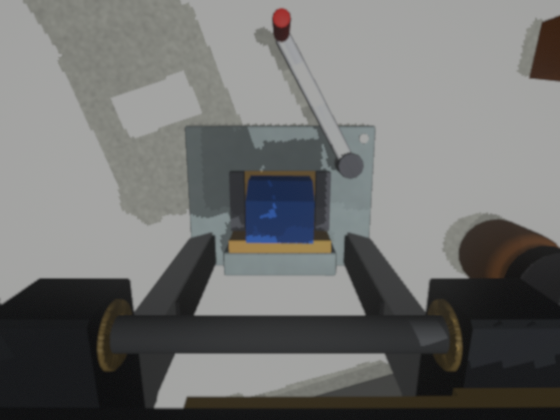

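```bash
python3 -m inch '[[0,0,4.2,0,7],[0,0,0,0,7],[0,0,4.2,0,7],[0,0,0,0,7],[0,0,4.2,0,7],[0,0,0,0,7],[0,0,0,0,7]]'; python3 - <<'E'
from h import *
plan([527.1,81.7,85],71);plan([527.1,81.7,45],71)
E
```

```text
time_s: 15.02
tcp_pos: [528.7, 79.3, 104.7]
ee_rot: [-0.568, -0.403, 0.418, 0.584]
wrist_force: [-0.3, 0.0, -0.4]
gripper_width: 0.743
cm [0.18 1.97 0.17] yaw 70.95 tooly [-0.031  0.006 -0.999] spin -0.05 
cm [0.2  5.97 0.04] yaw 70.95 tooly [-0.031  0.006 -0.999] spin -0.05
```

```bash
python3 -m inch '[[0.2,2,0.1,0,7],[0,0,0,0,7],[0,2,-0.05,0,7],[0,0,0,0,7],[0,1.9,-0.05,0,7],[0,0,0,0,7],[0,0,0,0,7]]'; python3 - <<'E'
from h import *
plan([527.1,81.7,45],71)
c=cam('wrist');save(c,'w7.png')
E
```

```text
time_s: 15.9
tcp_pos: [534.6, 80.0, 49.6]
ee_rot: [-0.569, -0.404, 0.415, 0.583]
wrist_force: [-0.3, -0.0, -0.8]
gripper_width: 0.747
cm [-0.08  0.48  0.75] yaw 70.82 tooly [-0.024  0.007 -1.   ] spin -0.18
```

View pics/w7.png

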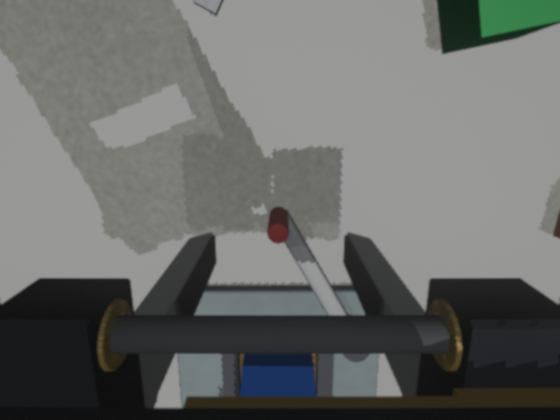

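```bash
python3 -m inch '[[0,0.4,0.75,0,7],[0,0,0,0,7],[0,0,0,0,7]]'; python3 - <<'E'
from h import *
plan([527.1,81.7,45],71)
E
```

```text
time_s: 16.32
tcp_pos: [527.2, 82.7, 46.8]
ee_rot: [-0.57, -0.405, 0.415, 0.583]
wrist_force: [0.3, 0.7, -0.2]
gripper_width: 0.744
cm [-0.1   0.18 -0.03] yaw 70.83 tooly [-0.022  0.007 -1.   ] spin -0.17
```

Grip the post, watching it close.

```bash
python3 -m inch '[[-0.1,0.1,0,0,4],[0,0,0,0,2],[0,0,0,0,0.5],[0,0,0,0,0.5],[0,0,0,0,0.5],[0,0,0,0,0.5],[0,0,0,0,0.5],[0,0,0,0,0.5]]'; python3 -m inch '[[0,0,0,0,0.5],[0,0,0,0,0.5],[0,0,0,0,0.5],[0,0,0,0,0.5]]'; python3 - <<'E'
from h import *
a=np.deg2rad(-19);c,s=np.cos(a),np.sin(a);Rw=np.array([[c,-s],[s,c]]);O=np.array([649.3,38.0])
H=O+Rw@[-35,55]
p,R,st=pose();d=Rw.T@(p[:2]-H);print('station rel hinge',d,np.hypot(*d),'q',np.arctan2(-d[0],-d[1]))
E
```

```text
time_s: 17.32
tcp_pos: [527.0, 81.7, 45.8]
ee_rot: [-0.57, -0.405, 0.415, 0.583]
wrist_force: [-0.0, -0.2, -0.0]
gripper_width: 0.112
time_s: 17.82
tcp_pos: [527.0, 81.7, 45.8]
ee_rot: [-0.57, -0.405, 0.415, 0.583]
wrist_force: [-0.0, -0.1, -0.1]
gripper_width: 0.112
station rel hinge [-94.89573014 -53.5111518 ] 108.9433016055377 q 1.0573484021331936
```

```bash
cat > lev.py <<'E'
from h import *
a=np.deg2rad(-19);c,s=np.cos(a),np.sin(a);Rw=np.array([[c,-s],[s,c]]);O=np.array([649.3,38.0])
H=O+Rw@[-35,55]
p,R,st=pose();d=Rw.T@(p[:2]-H);print('rel hinge',d.round(1),np.hypot(*d).round(1),'q',np.arctan2(-d[0],-d[1]).round(3),'z',p[2].round(1),'F st',(Rw.T@st['wrist_force'][:2]).round(1),st['wrist_force'][2].round(1))
for q in(.75,.5,.25,0):plan([*(H+Rw@(-109*np.array([np.sin(q),np.cos(q)]))),p[2]],71)
E
python3 -m inch '[[-1.3,0,-1,0,0.5],[0,0,0,0,0.5],[-1.3,0,-1,0,0.5],[0,0,0,0,0.5]]'; python3 lev.py
```

```text
time_s: 18.32
tcp_pos: [538.1, 49.9, 45.8]
ee_rot: [-0.569, -0.405, 0.415, 0.583]
wrist_force: [-0.5, 0.3, 1.3]
gripper_width: 0.109
rel hinge [-74. -80.] 109.0 q 0.747 z 45.8 F st [-0.6  0.1] 1.3
cm [0.02 0.   0.03] yaw 70.9 tooly [-0.022  0.007 -1.   ] spin -0.1 
cm [-1.57 -0.05 -2.18] yaw 70.9 tooly [-0.022  0.007 -1.   ] spin -0.1 
cm [-2.56 -0.11 -4.71] yaw 70.9 tooly [-0.022  0.007 -1.   ] spin -0.1 
cm [-2.89 -0.17 -7.41] yaw 70.9 tooly [-0.022  0.007 -1.   ] spin -0.1
```

```bash
python3 -m inch '[[-0.85,0,-1.05,0,0.5],[0,0,0,0,0.5],[-0.7,0,-1.1,0,0.5],[0,0,0,0,0.5],[-0.55,0,-1.25,0,0.5],[0,0,0,0,0.5],[-0.4,0,-1.25,0,0.5],[0,0,0,0,0.5]]'; python3 lev.py
```

```text
time_s: 19.32
tcp_pos: [575.6, 8.7, 45.9]
ee_rot: [-0.57, -0.406, 0.415, 0.582]
wrist_force: [0.1, -2.2, 4.1]
gripper_width: 0.11
rel hinge [ -25.1 -106.7] 109.7 q 0.231 z 45.9 F st [ 0.8 -2.1] 4.1
cm [2.69 0.11 4.92] yaw 70.92 tooly [-0.021  0.007 -1.   ] spin -0.08 
cm [1.1  0.06 2.72] yaw 70.92 tooly [-0.021  0.007 -1.   ] spin -0.08 
cm [0.11 0.   0.19] yaw 70.92 tooly [-0.021  0.007 -1.   ] spin -0.08 
cm [-0.22 -0.06 -2.51] yaw 70.92 tooly [-0.021  0.007 -1.   ] spin -0.08
```

```bash
python3 -m inch '[[-0.15,-0.05,-1.3,0,0.5],[0,0,0,0,0.5],[0,0,-1.1,0,0.5],[0,0,0,0,0.5]]'; python3 lev.py; python3 -m inch '[[0,0,-0.2,0,0.5],[0,0,0,0,0.5]]';python3 lev.py
```

```text
time_s: 19.82
tcp_pos: [595.5, -1.2, 45.9]
ee_rot: [-0.57, -0.404, 0.417, 0.582]
wrist_force: [0.0, -0.8, 3.1]
gripper_width: 0.111
rel hinge [  -3.1 -109.6] 109.6 q 0.028 z 45.9 F st [ 0.3 -0.8] 3.1
cm [2.98 0.16 7.12] yaw 70.97 tooly [-0.025  0.004 -1.   ] spin -0.03 
cm [1.39 0.11 4.92] yaw 70.97 tooly [-0.025  0.004 -1.   ] spin -0.03 
cm [0.39 0.06 2.39] yaw 70.97 tooly [-0.025  0.004 -1.   ] spin -0.03 
cm [ 0.06 -0.01 -0.31] yaw 70.97 tooly [-0.025  0.004 -1.   ] spin -0.03 
time_s: 20.08
tcp_pos: [596.4, -1.5, 45.9]
ee_rot: [-0.57, -0.404, 0.417, 0.582]
wrist_force: [-0.5, -2.4, 4.1]
gripper_width: 0.111
rel hinge [  -2.1 -109.6] 109.6 q 0.019 z 45.9 F st [ 0.3 -2.4] 4.1
cm [2.98 0.16 7.22] yaw 71.0 tooly [-0.025  0.003 -1.   ] spin 0.0 
cm [1.39 0.12 5.01] yaw 71.0 tooly [-0.025  0.003 -1.   ] spin 0.0 
cm [0.4  0.06 2.48] yaw 71.0 tooly [-0.025  0.003 -1.   ] spin 0.0 
cm [ 0.06 -0.01 -0.21] yaw 71.0 tooly [-0.025  0.003 -1.   ] spin 0.0
```

```bash
python3 -m inch '[[0,0,-0.2,0,0.5],[0,0,0,0,0.5]]';python3 lev.py|head -1;python3 -m inch '[[0,0,-0.3,0,0.5],[0,0,0,0,0.5]]';python3 lev.py|head -1
```

```text
time_s: 20.32
tcp_pos: [597.7, -2.0, 45.9]
ee_rot: [-0.569, -0.404, 0.418, 0.582]
wrist_force: [-0.6, -2.5, 4.3]
gripper_width: 0.11
rel hinge [  -0.8 -109.6] 109.6 q 0.007 z 45.9 F st [ 0.2 -2.6] 4.3
time_s: 20.58
tcp_pos: [598.5, -2.3, 45.8]
ee_rot: [-0.568, -0.403, 0.419, 0.583]
wrist_force: [-2.5, -1.9, 7.0]
gripper_width: 0.113
rel hinge [ 1.000e-01 -1.096e+02] 109.6 q -0.001 z 45.8 F st [-1.8 -2.6] 7.0
```

```bash
python3 -m inch '[[0,0,-0.3,0,0.5],[0,0,0,0,0.5]]';python3 lev.py|head -1
```

```text
time_s: 20.82
tcp_pos: [598.3, -2.2, 45.8]
ee_rot: [-0.566, -0.401, 0.421, 0.584]
wrist_force: [-0.3, -2.7, 7.7]
gripper_width: 0.111
rel hinge [  -0.2 -109.6] 109.6 q 0.001 z 45.8 F st [ 0.6 -2.7] 7.7
```

```bash
python3 -m inch '[[0,0,0,0,3],[0,0,0,0,3],[0,0,0,0,3]]'; python3 -m inch '[[0,-2,0,0,3],[0,0,0,0,3],[0,-2.5,0,0,3],[0,0,0,0,3],[0,-2,0,0,3],[0,0,0,0,3]]'; python3 - <<'E'
from h import *
for n in('wrist','side'):
    c=cam(n);save(c,n+'8.png')
    if n=='side':cv2.imwrite('pics/s8.png',cv2.resize(c['image'][120:250,220:380,::-1],None,fx=4,fy=4))
plan([620,48,100],71)
E
```

```text
time_s: 21.2
tcp_pos: [597.5, -1.3, 44.8]
ee_rot: [-0.565, -0.401, 0.421, 0.585]
wrist_force: [0.3, -0.7, -0.3]
gripper_width: 0.318
time_s: 21.95
tcp_pos: [598.2, -1.2, 105.0]
ee_rot: [-0.564, -0.399, 0.423, 0.587]
wrist_force: [-1.0, -0.6, 0.2]
gripper_width: 0.318
cm [ 5.39  0.25 -0.58] yaw 71.11 tooly [-0.05   0.006 -0.999] spin 0.11
```

View pics/wrist8.png

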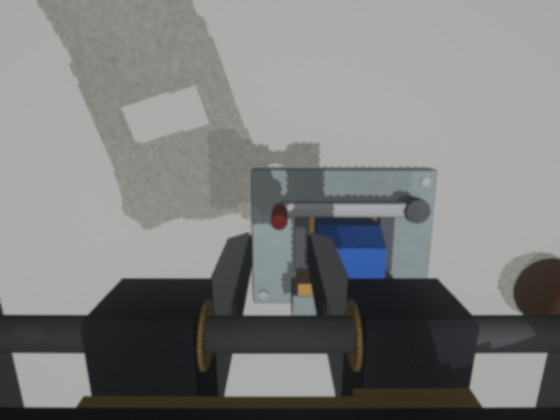

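View pics/s8.png

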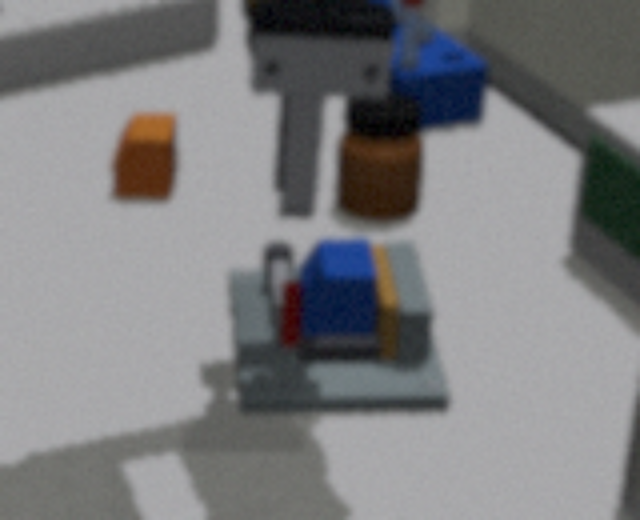

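```bash
cat > st.py <<'E'
from h import *
import sys
a=np.deg2rad(-19);c,s=np.cos(a),np.sin(a);Rw=np.array([[c,-s],[s,c]]);O=np.array([649.3,38.0])
p,R,st=pose();d=Rw.T@(p[:2]-O);F=st['wrist_force'];f=Rw.T@F[:2]
print('st',d.round(1),'z',p[2].round(1),'F st',f.round(2),F[2].round(2))
if len(sys.argv)>1:
    t=[float(x) for x in sys.argv[1:4]];plan([*(O+Rw@t[:2]),t[2]],71)
E
python3 st.py -40 0.6 95; python3 st.py -40 0.6 53;python3 -m inch '[[2.7,0,0.3,0,0],[0,0,0,0,0],[2.5,0,0.3,0,0],[0,0,0,0,0],[0,0,0,0,0]]';python3 st.py -42 0.6 53
```

```text
st [-36.5 -54. ] z 103.3 F st [0.12 1.17] 0.01
cm [5.47 0.79 0.3 ] yaw 71.11 tooly [-0.05   0.006 -0.999] spin 0.11 
st [-36.5 -54. ] z 103.3 F st [0.12 1.17] 0.01
cm [5.51 4.99 0.09] yaw 71.11 tooly [-0.05   0.006 -0.999] spin 0.11 
time_s: 22.68
tcp_pos: [606.2, 48.6, 97.2]
ee_rot: [-0.562, -0.395, 0.426, 0.589]
wrist_force: [0.1, -0.8, 0.2]
gripper_width: 0.004
st [-44.3  -4. ] z 97.2 F st [ 0.35 -0.7 ] 0.19
cm [ 0.52  4.4  -0.47] yaw 71.05 tooly [-0.057  0.006 -0.998] spin 0.05
```

```bash
python3 -m inch '[[0.4,1.5,-0.1,0,0],[0,0,0,0,0],[0,1.5,0,0,0],[0,0,0,0,0],[0,1,0,0,0],[0,0,0,0,0]]';python3 st.py -37 0.6 53; python3 - <<'E'
from h import *
c=cam('side');cv2.imwrite('pics/s9.png',cv2.resize(c['image'][120:250,220:380,::-1],None,fx=4,fy=4))
c=cam('wrist');save(c,'w9.png')
E
```

```text
time_s: 23.42
tcp_pos: [605.4, 50.7, 53.3]
ee_rot: [-0.562, -0.394, 0.426, 0.589]
wrist_force: [0.4, 0.2, 0.3]
gripper_width: 0.007
st [-45.7  -2.3] z 53.3 F st [0.32 0.35] 0.29
cm [ 0.29 -0.03 -0.87] yaw 70.95 tooly [-0.059  0.006 -0.998] spin -0.05
```

View pics/s9.png

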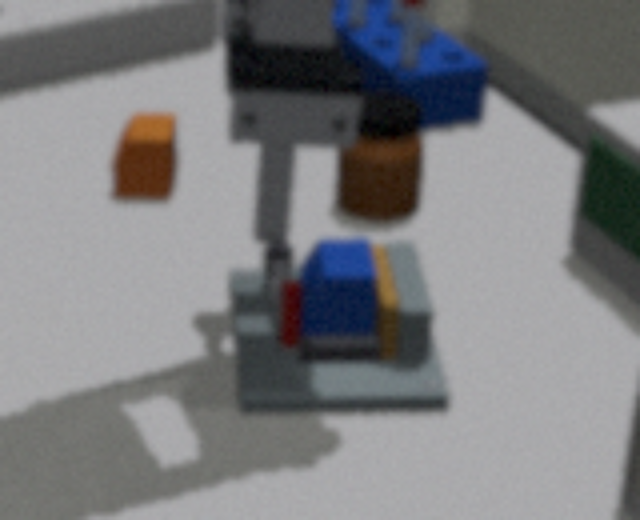

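View pics/w9.png

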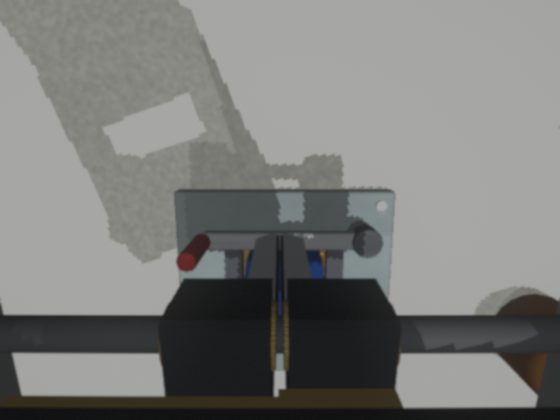

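```bash
python3 -m inch '[[0.2,0,-0.5,0,0],[0,0,0,0,0],[0.1,0,-0.4,0,0],[0,0,0,0,0]]';python3 st.py -30 0.6 53;python3 -m inch '[[0,0,-0.25,0,0],[0,0,0,0,0]]';python3 st.py -30 0.6 53;python3 -m inch '[[0,0,-0.25,0,0],[0,0,0,0,0]]';python3 st.py -30 0.6 53
```

```text
time_s: 24.02
tcp_pos: [616.7, 50.7, 54.6]
ee_rot: [-0.563, -0.395, 0.425, 0.589]
wrist_force: [0.7, 0.7, 0.5]
gripper_width: -0.0
st [-34.9   1.4] z 54.6 F st [0.4  0.91] 0.46
cm [-0.08  0.14 -0.5 ] yaw 70.95 tooly [-0.055  0.006 -0.998] spin -0.05 
time_s: 24.28
tcp_pos: [619.2, 49.8, 54.5]
ee_rot: [-0.563, -0.395, 0.425, 0.589]
wrist_force: [0.8, 0.2, -0.2]
gripper_width: 0.005
st [-32.3   1.3] z 54.5 F st [0.68 0.48] -0.22
cm [-0.07  0.13 -0.23] yaw 70.95 tooly [-0.055  0.006 -0.998] spin -0.05 
time_s: 24.52
tcp_pos: [621.7, 48.9, 54.3]
ee_rot: [-0.563, -0.395, 0.425, 0.589]
wrist_force: [0.2, 0.0, 0.1]
gripper_width: 0.006
st [-29.6   1.3] z 54.3 F st [0.21 0.1 ] 0.11
cm [-0.07  0.14  0.03] yaw 70.95 tooly [-0.055  0.006 -0.998] spin -0.05
```

```bash
for i in 1; do python3 -m inch '[[-0.05,0.1,-0.2,0,0],[0,0,0,0,0]]';python3 st.py;python3 -m inch '[[0,0,-0.2,0,0],[0,0,0,0,0]]';python3 st.py; python3 -m inch '[[0,0,-0.2,0,0],[0,0,0,0,0]]';python3 st.py; done
```

```text
time_s: 24.78
tcp_pos: [623.5, 47.7, 53.1]
ee_rot: [-0.563, -0.395, 0.425, 0.589]
wrist_force: [0.1, 0.0, 0.2]
gripper_width: 0.004
st [-27.5   0.8] z 53.1 F st [0.11 0.08] 0.24
time_s: 25.02
tcp_pos: [625.5, 47.0, 53.0]
ee_rot: [-0.563, -0.395, 0.425, 0.589]
wrist_force: [-0.3, -0.2, 0.1]
gripper_width: 0.005
st [-25.4   0.7] z 53.0 F st [-0.17 -0.31] 0.12
time_s: 25.28
tcp_pos: [627.5, 46.3, 52.9]
ee_rot: [-0.563, -0.395, 0.425, 0.589]
wrist_force: [0.5, 0.3, -0.6]
gripper_width: 0.004
st [-23.3   0.8] z 52.9 F st [0.4  0.43] -0.59
```

```bash
python3 -m inch '[[0,0,-0.15,0,0],[0,0,0,0,0]]';python3 st.py;python3 -m inch '[[0,0,-0.15,0,0],[0,0,0,0,0]]';python3 st.py; python3 -m inch '[[0,0,-0.15,0,0],[0,0,0,0,0]]';python3 st.py
```

```text
time_s: 25.52
tcp_pos: [629.1, 45.8, 52.8]
ee_rot: [-0.563, -0.395, 0.425, 0.589]
wrist_force: [-0.2, -0.4, -0.4]
gripper_width: 0.007
st [-21.7   0.8] z 52.8 F st [-0.08 -0.4 ] -0.42
time_s: 25.78
tcp_pos: [630.6, 45.3, 52.7]
ee_rot: [-0.563, -0.395, 0.425, 0.589]
wrist_force: [0.0, 0.5, 0.0]
gripper_width: 0.003
st [-20.1   0.8] z 52.7 F st [-0.15  0.48] 0.04
time_s: 26.02
tcp_pos: [632.1, 44.8, 52.7]
ee_rot: [-0.563, -0.395, 0.425, 0.589]
wrist_force: [-0.6, -0.1, -0.3]
gripper_width: 0.008
st [-18.5   0.8] z 52.7 F st [-0.48 -0.31] -0.32
```

```bash
python3 - <<'E'
from h import *
c=cam('side');cv2.imwrite('pics/s10.png',cv2.resize(c['image'][130:230,260:360,::-1],None,fx=6,fy=6,interpolation=cv2.INTER_CUBIC))
E
```

```text
(no output)
```

View pics/s10.png

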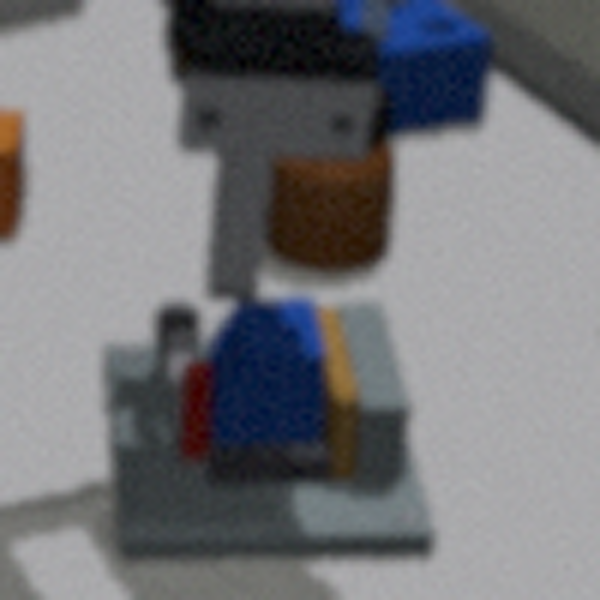

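```bash
python3 - <<'E'
from h import *
c=cam('side')
a=np.deg2rad(-19);cc,s=np.cos(a),np.sin(a);Rw=np.array([[cc,-s],[s,cc]]);O=np.array([649.3,38.0])
def pr(X):
    E=np.linalg.inv(c['extrinsics']);return cv2.projectPoints(np.array(X,float).reshape(-1,1,3),cv2.Rodrigues(E[:3,:3])[0],E[:3,3],np.array(c['K']),np.array([c['k1'],0,0,0.]))[0][:,0]
def sp(x,y,z):return [*(O+Rw@[x,y]),z]
p,R,_=pose()
im=cv2.resize(c['image'][130:230,260:360,::-1],None,fx=6,fy=6,interpolation=cv2.INTER_CUBIC)
q=lambda P:tuple(((pr([P])[0]-[260,130]+.5)*6-.5).round().astype(int).tolist())
cv2.circle(im,q(p),4,(0,255,0),-1)
for y in(-24.5,25.5):
    L=[(-25,14),(-25,42),(-13,62),(19,62),(19,14)]
    for (x1,z1),(x2,z2) in zip(L,L[1:]):cv2.line(im,q(sp(x1,y,z1)),q(sp(x2,y,z2)),(0,255,255),1)
cv2.imwrite('pics/s11.png',im)
# tip from depth
v,u=np.mgrid[130:200,285:315];u=u.ravel();v=v.ravel();P=world(c,u,v);S=(P[:,:2]-O)@Rw
h=cv2.cvtColor(c['image'],cv2.COLOR_RGB2HSV)[130:200,285:315].reshape(-1,3)
m=(P[:,2]>50)&(P[:,2]<110)&(abs(S[:,1])<25)&(h[:,1]<90)
for z in range(50,110,5):
    k=m&(abs(P[:,2]-z)<2.5)
    if k.any():print(z,k.sum(),S[k].min(0).round(1),S[k].max(0).round(1))
E
```

```text
50 3 [-19.6   7.7] [24.6 23.3]
55 6 [-17.4 -19.8] [25.1 23.9]
60 2 [-14.5 -21.5] [18.4 23.1]
65 12 [-12.5 -24.5] [19.8 24.6]
80 9 [-26.6  -5.3] [-7.6  4.1]
85 6 [-25.1  -8.9] [-13.2  -6.4]
90 16 [-25.6 -12.3] [-8.6 -6.9]
95 11 [-25.4 -12.2] [-8.9 -4.9]
100 17 [-25.4 -12.1] [-6.7 -2.5]
105 20 [-25.5 -12. ] [-6.7  7.8]
```

View pics/s11.png

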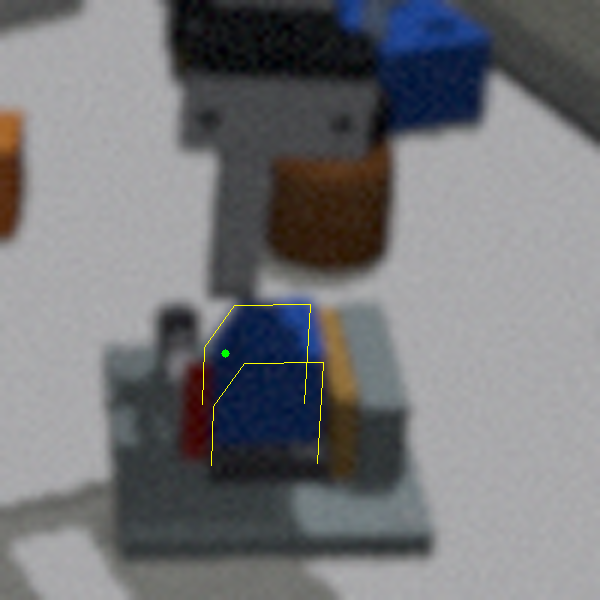

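```bash
python3 - <<'E'
from h import *
c=cam('side')
E=np.linalg.inv(c['extrinsics'])
pr=lambda X:cv2.projectPoints(np.array(X,float).reshape(-1,1,3),cv2.Rodrigues(E[:3,:3])[0],E[:3,3],np.array(c['K']),np.array([c['k1'],0,0,0.]))[0][:,0].round(1)
def cr(X,o,s):return ((pr(X)-o)*s).round()
print('s5 finger -y at y=-31',cr([[647.5-31*.3256,39.3-31*.9455,30]],[220,120],4),'seen 345,290')
print('s8 y-15',cr([[598.2-15*.3256,-1.2-15*.9455,103.3]],[220,120],4),'seen 297,213')
print('s9',cr([[605.4,50.7,53.3]],[220,120],4),'seen 270,240')
d=world(c,[306,294,287],[188,170,176]);print(d)
s=bot.observe();print(s['qpos'],s['tcp_pos'],s['time_s'])
im=c['image'];c2=cam('scene');cv2.imwrite('pics/sc1.png',cv2.resize(c2['image'][150:270,260:400,::-1],None,fx=5,fy=5,interpolation=cv2.INTER_CUBIC))
c=c2;E=np.linalg.inv(c['extrinsics']);print(cr([s['tcp_pos']],[260,150],5))
E
```

```text
s5 finger -y at y=-31 [[338. 330.]] seen 345,290
s8 y-15 [[291. 255.]] seen 297,213
s9 [[265. 276.]] seen 270,240
[[642.9583216   16.71292447  66.18370226]
 [707.22851819 235.98805929   2.25194184]
 [672.31809632 206.03136999   2.68365737]]
[ 0.00997402  0.64249025  1.33656665  0.00676765  1.21805962 -1.23058718] [631.96333907  44.7689199   52.63803064] 26.175
[[322. 347.]]
```

View pics/sc1.png

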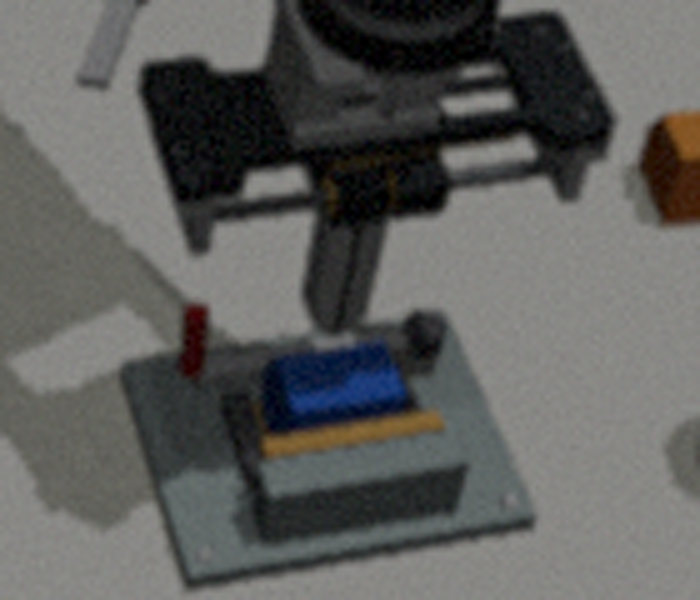

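```bash
cat > tri.py <<'E'
from h import *
def ray(c,u,v):
    A=world(c,u,v,0)[0];B=world(c,u,v,100)[0];return A,(B-A)/np.linalg.norm(B-A)
def tri(c1,uv1,c2,uv2):
    A,a=ray(c1,*uv1);B,b=ray(c2,*uv2)
    t=np.linalg.lstsq(np.c_[a,-b],B-A,rcond=None)[0];P,Q=A+a*t[0],B+b*t[1];return (P+Q)/2,np.linalg.norm(P-Q)
E
python3 - <<'E'
from tri import *
a=np.deg2rad(-19);cc,s=np.cos(a),np.sin(a);Rw=np.array([[cc,-s],[s,cc]]);O=np.array([649.3,38.0])
cs,cc2=cam('side'),cam('scene')
for uv1,uv2 in [((298.7,179.3),(327,216)),((298,179.5),(326,214.5))]:
    P,e=tri(cs,uv1,cc2,uv2);print(P,e,Rw.T@(P[:2]-O))
# red handle top check : expect st (-35,-55) z75
print(tri(cs,(260+200/6,130+365/6),cc2,(260+197/5,150+307/5)), O+Rw@[-35,-55])
p,R,_=pose();print(p)
w=cam('wrist');save(w,'w10.png')
# project tcp into wrist
E=np.linalg.inv(w['extrinsics'])
for k in(0,19,27): print(k,cv2.projectPoints((p-R[:,1]*k).reshape(1,1,3),cv2.Rodrigues(E[:3,:3])[0],E[:3,3],np.array(w['K']),np.array([w['k1'],0,0,0.]))[0].round(1))
E
```

```text
[638.1263783   45.50725588  74.03489257] 5.959256944895181 [-13.00899032   3.46047449]
[635.13422647  44.52902162  75.29174133] 4.131522436672074 [-15.51964353   1.56138648]
(array([600.95231805,  -3.03045874,  76.83770462]), np.float64(0.01668704939015589)) [598.30060136  -2.60863625]
[631.98076474  44.79809827  52.68591118]
0 [[[279.4 233.6]]]
19 [[[279.4 244.9]]]
27 [[[279.4 250.3]]]
```

View pics/w10.png

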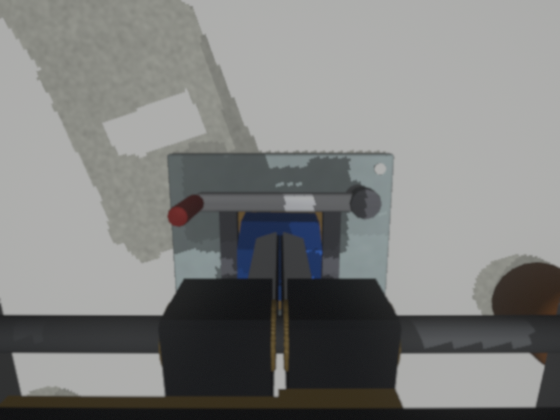

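```bash
python3 -m inch '[[0,0,0.9,0,0],[0,0,0,0,0],[0,0,0.7,0,0],[0,0,0,0,0]]';python3 st.py; python3 -m inch '[[0,1,0,0,0],[0,0,0,0,0]]';python3 st.py; python3 -m inch '[[0,0.7,0,0,0],[0,0,0,0,0]]';python3 st.py; python3 - <<'E'
from h import *
c=cam('side');cv2.imwrite('pics/s12.png',cv2.resize(c['image'][130:230,260:360,::-1],None,fx=6,fy=6,interpolation=cv2.INTER_CUBIC))
c=cam('scene');cv2.imwrite('pics/sc12.png',cv2.resize(c['image'][150:270,260:400,::-1],None,fx=5,fy=5,interpolation=cv2.INTER_CUBIC))
E
```

```text
time_s: 26.88
tcp_pos: [615.6, 50.5, 53.7]
ee_rot: [-0.563, -0.395, 0.425, 0.589]
wrist_force: [0.6, 0.1, -0.5]
gripper_width: 0.009
st [-35.9   0.9] z 53.7 F st [0.51 0.24] -0.46
time_s: 27.12
tcp_pos: [614.9, 50.6, 42.9]
ee_rot: [-0.563, -0.395, 0.425, 0.589]
wrist_force: [-0.6, -0.7, -0.0]
gripper_width: 0.005
st [-36.6   0.7] z 42.9 F st [-0.29 -0.88] -0.01
time_s: 27.38
tcp_pos: [614.5, 50.5, 35.0]
ee_rot: [-0.562, -0.395, 0.425, 0.589]
wrist_force: [-0.1, -0.8, -0.7]
gripper_width: 0.005
st [-37.    0.5] z 35.0 F st [ 0.2  -0.79] -0.68
```

View pics/s12.png

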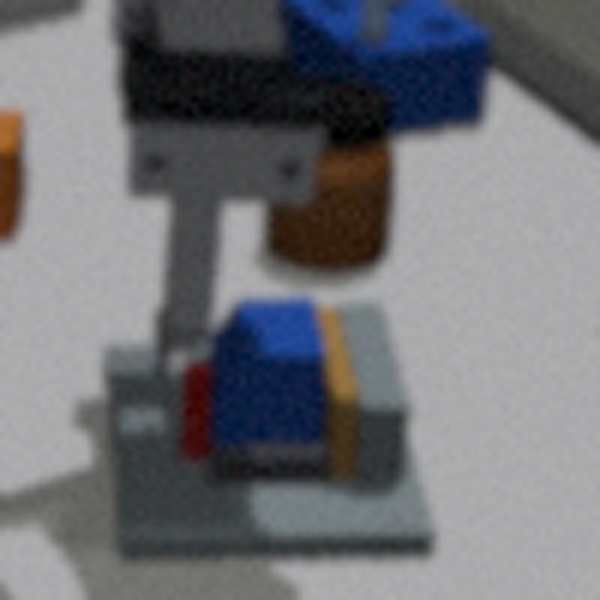

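View pics/sc12.png

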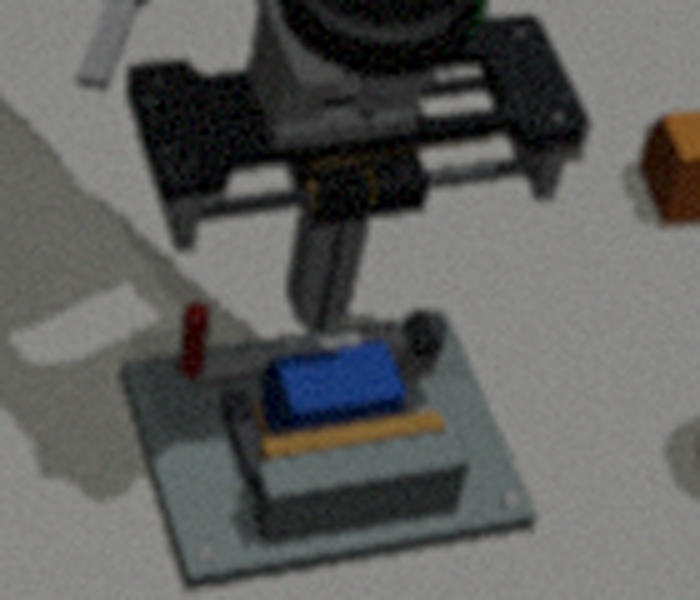

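```bash
python3 -m inch '[[0,0.35,-0.3,0,0],[0,0,0,0,0]]';python3 st.py;python3 -m inch '[[0,0,-0.2,0,0],[0,0,0,0,0]]';python3 st.py; python3 -m inch '[[0,0,-0.15,0,0],[0,0,0,0,0]]';python3 st.py;python3 -m inch '[[0,0,-0.15,0,0],[0,0,0,0,0]]';python3 st.py
```

```text
time_s: 27.72
tcp_pos: [618.0, 49.5, 32.2]
ee_rot: [-0.563, -0.396, 0.425, 0.589]
wrist_force: [-0.8, 0.0, -0.4]
gripper_width: 0.004
st [-33.4   0.7] z 32.2 F st [-0.81 -0.23] -0.44
time_s: 27.98
tcp_pos: [620.1, 48.8, 32.2]
ee_rot: [-0.563, -0.396, 0.425, 0.588]
wrist_force: [0.0, 0.1, 0.1]
gripper_width: 0.005
st [-31.1   0.7] z 32.2 F st [-0.04  0.14] 0.12
time_s: 28.22
tcp_pos: [621.6, 48.3, 32.2]
ee_rot: [-0.563, -0.396, 0.425, 0.588]
wrist_force: [0.1, -0.1, -0.4]
gripper_width: -0.001
st [-29.5   0.7] z 32.2 F st [ 0.11 -0.1 ] -0.4
time_s: 28.48
tcp_pos: [623.2, 47.7, 32.1]
ee_rot: [-0.563, -0.396, 0.425, 0.588]
wrist_force: [0.1, 0.6, 1.6]
gripper_width: 0.003
st [-27.9   0.7] z 32.1 F st [-0.12  0.58] 1.64
```

```bash
for i in 1; do python3 -m inch '[[0,0,-0.1,0,0],[0,0,0,0,0]]'|tail -2;python3 st.py;python3 -m inch '[[0,0,-0.1,0,0],[0,0,0,0,0]]'|tail -2;python3 st.py;python3 -m inch '[[0,0,-0.1,0,0],[0,0,0,0,0]]'|tail -2;python3 st.py; done; python3 - <<'E'
from h import *
c=cam('side');cv2.imwrite('pics/s13.png',cv2.resize(c['image'][130:230,260:360,::-1],None,fx=6,fy=6,interpolation=cv2.INTER_CUBIC))
E
```

```text
wrist_force: [-0.4, 0.1, 0.9]
gripper_width: 0.001
st [-27.    0.7] z 32.0 F st [-0.37 -0.05] 0.89
wrist_force: [-0.9, 1.1, 0.4]
gripper_width: 0.002
st [-26.    0.7] z 31.9 F st [-1.2   0.74] 0.37
wrist_force: [-1.2, -1.4, 0.6]
gripper_width: 0.004
st [-25.1   0.6] z 31.9 F st [-0.66 -1.73] 0.6
```

View pics/s13.png

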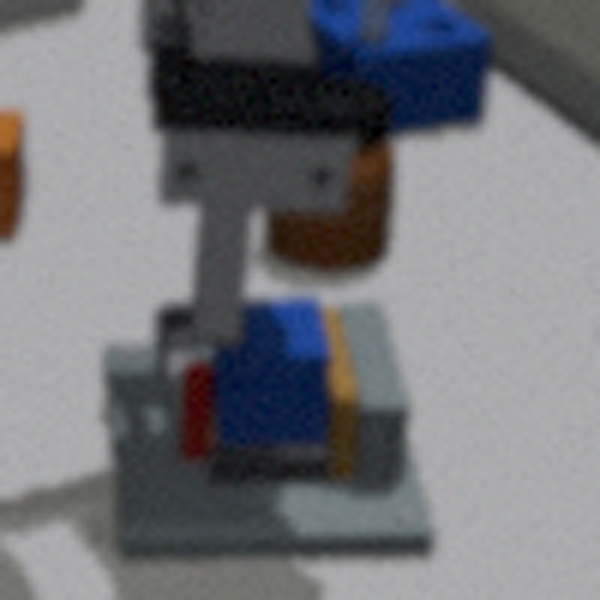

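```bash
for i in 1; do python3 -m inch '[[0,0,-0.1,0,0],[0,0,0,0,0]]'|tail -2;python3 st.py;python3 -m inch '[[0,0,-0.1,0,0],[0,0,0,0,0]]'|tail -2;python3 st.py;done
```

```text
wrist_force: [-3.6, -0.1, 2.2]
gripper_width: 0.008
st [-24.8   0.4] z 31.7 F st [-3.32 -1.3 ] 2.2
wrist_force: [-3.9, -0.7, 3.4]
gripper_width: 0.002
st [-24.7   0.4] z 31.7 F st [-3.49 -1.95] 3.43
```

```bash
cat > hold.py <<'E'
from h import *
a=np.deg2rad(-19);c,s=np.cos(a),np.sin(a);Rw=np.array([[c,-s],[s,c]]);O=np.array([649.3,38.0])
fs=[]
for i in range(4):
    p,R,st=pose();F=st['wrist_force'];f=np.r_[Rw.T@F[:2],F[2]];fs.append(f)
    print(st['time_s'],(Rw.T@(p[:2]-O)).round(1),p[2].round(1),f.round(2),np.linalg.norm(f).round(1),'tilt',R[:,1].round(3))
    cam('side')
E
python3 -m inch '[[-0.05,0,-0.2,0,0]]'|tail -2;python3 hold.py
```

```text
wrist_force: [-15.7, 7.4, 8.8]
gripper_width: 0.005
29.9 [-24.2   0.3] 31.5 [-17.22   1.87   8.81] 19.4 tilt [-0.063  0.007 -0.998]
29.95 [-24.3   0.3] 31.5 [-14.75   0.2    7.63] 16.6 tilt [-0.063  0.008 -0.998]
30.0 [-24.3   0.3] 31.5 [-13.06   0.62   7.92] 15.3 tilt [-0.063  0.008 -0.998]
30.05 [-24.3   0.3] 31.5 [-14.61   0.36   7.94] 16.6 tilt [-0.063  0.007 -0.998]
```

```bash
python3 hold.py; python3 hold.py|tail -2; python3 - <<'E'
from h import *
c=cam('side');cv2.imwrite('pics/s14.png',cv2.resize(c['image'][130:230,260:360,::-1],None,fx=6,fy=6,interpolation=cv2.INTER_CUBIC))
a=np.deg2rad(-19);cc,s=np.cos(a),np.sin(a);Rw=np.array([[cc,-s],[s,cc]]);O=np.array([649.3,38.0])
c=cam('scene');cv2.imwrite('pics/sc14.png',cv2.resize(c['image'][150:270,260:400,::-1],None,fx=5,fy=5,interpolation=cv2.INTER_CUBIC))
h=cv2.cvtColor(c['image'],cv2.COLOR_RGB2HSV)
vv,uu=np.nonzero(cv2.inRange(h,(105,130,30),(125,255,255))[150:270,260:400]);W=world(c,uu+260,vv+150);S=(W[:,:2]-O)@Rw
t=abs(W[:,2]-62)<4;print(t.sum(),np.median(W[t,2]),np.percentile(S[t],[2,98],axis=0))
E
python3 hold.py|tail -1
```

```text
30.1 [-24.3   0.3] 31.5 [-13.17  -1.07   6.86] 14.9 tilt [-0.063  0.007 -0.998]
30.15 [-24.3   0.3] 31.5 [-13.52   0.58   7.06] 15.3 tilt [-0.063  0.007 -0.998]
30.2 [-24.3   0.3] 31.5 [-13.7   -0.26   7.18] 15.5 tilt [-0.063  0.007 -0.998]
30.25 [-24.3   0.3] 31.5 [-13.29  -0.73   7.67] 15.4 tilt [-0.063  0.007 -0.998]
30.4 [-24.3   0.3] 31.5 [-13.65   0.73   7.26] 15.5 tilt [-0.063  0.007 -0.998]
30.45 [-24.3   0.3] 31.5 [-13.46   0.45   8.32] 15.8 tilt [-0.063  0.007 -0.998]
258 60.16396446524482 [[ -7.48086187 -24.5721801 ]
 [ 23.49187786  23.4796473 ]]
30.75 [-24.3   0.3] 31.5 [-14.14   0.06   5.61] 15.2 tilt [-0.063  0.007 -0.998]
```

View pics/s14.png

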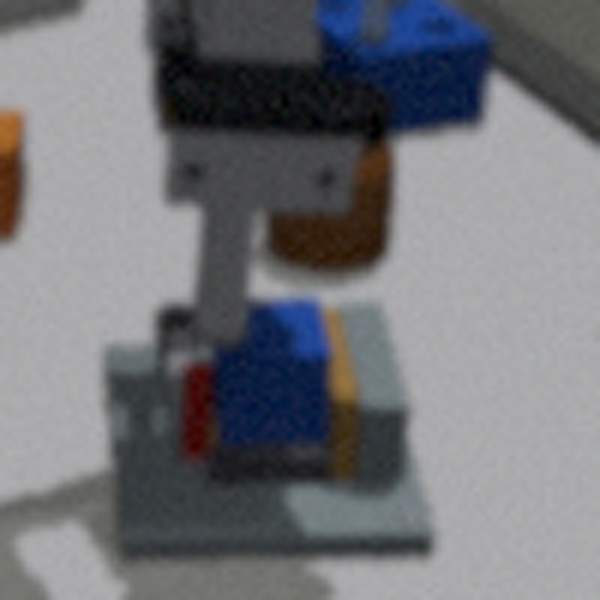

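View pics/sc14.png

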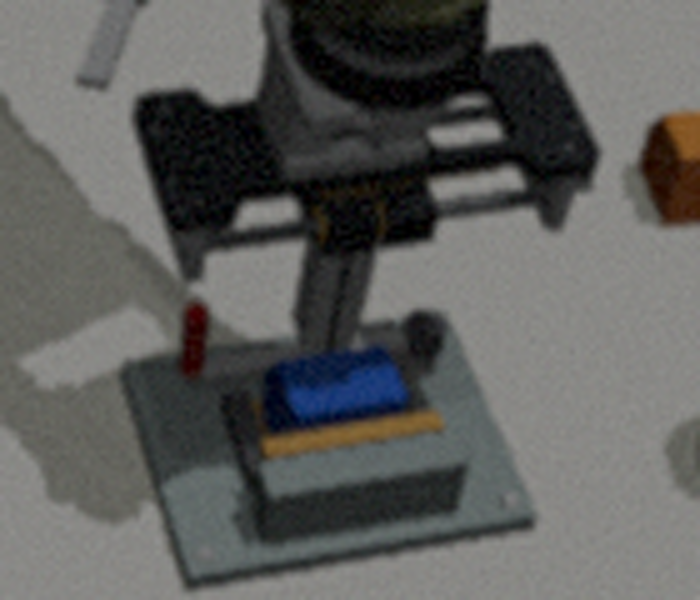

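```bash
python3 - <<'E'
from h import *
print(bot.sign_off())
s=bot.observe();print(s['time_s'],s['wrist_force'],s['tcp_pos'])
E
```

```text
the job is handed in; nothing more can be done
None
the job is handed in; nothing more can be done
```

I lowered the blue block into the pocket with its bevel towards the lever and let it go. I then gripped the handle and swung the lever to its end stop, and slid the block home with the shut fingertips on its bevel. I handed the job in at about 31 s while still pushing.

**Last checks before handing in:**
- **Push:** the force was steady at about 15.4 N, roughly 13.6 N towards the back plate and 7.3 N down, with almost nothing sideways.
- **Block:** the side and scene pictures show no gap between the block and the back plate, and the block level.
- **Lever:** it looked fully shut, and I measured its angle as about 0.00 rad at the stop.
- **Bystanders:** the orange block and jar looked unmoved in the last pictures. I made no final check on the others, but never brought the arm near them.

**What disagreed:**
- **Fingertip height:** the pictures put the fingertips about 22 to 27 mm above the reported TCP. My first approach therefore passed over the bevel without touching it, and I redid it from the pictures and the contact force.
- **Tool tilt:** the tool was about 3.6° off vertical by the end, and I left it so.
- **Force spike:** the reading peaked briefly at 19.4 N as the final push began, before it settled.
- **Scene depth:** the scene camera's depth map put the block top 1 to 2 mm lower and further back than it should be, which is within the calibration error.

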